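# Transfer four sample bottles to the empty rack in reverse order

### The arm

A 7-joint arm with a two-finger parallel gripper is mounted at the origin on the work surface. World frame = base frame: x ahead of the robot, y to its left, z up, the work surface at z = 0. Lengths are in m, angles in rad, forces in N, time in s.
With the tool pointing down it reaches from about 0.4 to 0.85 m from the base axis. Payload 4.5 kg.
Tool frame: the origin (TCP) lies on the centre line of the jaws, within the pads' length; the fingertips stand 11 mm ahead of it and the grasp point (between the pads) lies 8 mm behind it; z points along the fingers, y is the direction in which the jaws open and shut (so a half turn about z gives the same grasp; the last joint's range is limited). The gripper opens to 88 mm and grips with 3 to 60 N. Pads are 18 mm wide; open, the fingers measure 123 mm over their backs; the gripper's body (75 mm by 187 mm) begins 45 mm behind the grasp point.
Start: joints at [-1.195, 0.689, -0.195, 1.565, 0.157, 0.902, -0.215], TCP at [0.209, 0.589, 0.25] pointing down, gripper open.
Joint ranges: [-3.01, 3.01], [-0.46, 2.08], [-1.47, 1.51], [0.13, 2.56], [-1, 4.14], [0.04, 2.09], [-2.66, 2.66]. Speed limits (rad/s): [2.57, 2.57, 3.14, 3.14, 3.14, 3.14, 3.14].

### API

Orientations are given as a unit quaternion [x, y, z, w].
In Python, from plant import r, snapshot gives the robot as it stands.
- The arm moves only by the tool drive_tool, never from a script. Its argument "commands" is a list of rows, each an object of numbers: "wx", "wy", "wz": the turn, a rotation vector about the tool's x, y, z in rad; "dx", "dy", "dz": the shift along the tool's x, y, z in m; "claw": the opening, from 0 (shut) to 1 (fully open). A call has 1 to 12 rows; each row shifts and turns the commanded pose from where the row before left it, along the tool's axes as they then stand; what a row does not reach is not made up. A row lasts 1/10 s, in which the tool goes at most 50 mm and 8.59 degrees, less where a joint would pass 70% of its speed; a pose out of reach is approached as far as the arm can. A call is refused whole if a number of a shift passes 0.05 or a number of a turn 0.15, either way. A call with a gripper value outside its range is refused whole. The fingers move at their own pace and stop on an object; "grip_force" is the grip in N (left out, the last holds). Time passes only in rows, so rows that do not move let the fingers close. It gives the time, the measured TCP pose, the force and the opening at its end, in the units of the state.
- r.get_state(): the state, without advancing time (a new reading comes with each control period).
- snapshot(name): name is "scene" or "top" or "wrist"; returns a dict with "color" (400x640x3 uint8, red, green, blue), "fx", "fy", "cx", "cy" (pixels), "world_to_cam" (4x4, takes a point from world to camera coordinates); the wrist camera has in their place "T_tool_cam" (4x4, takes a point from camera to tool coordinates, whose origin is the TCP and whose axes are the flange's). Camera axes: x right, y up, looking along -z (the intrinsics and any distortion apply to the point x, -y, -z); pixel columns grow to the right and rows downward; lengths in m; the calibration is good to about 2 mm. The wrist camera is an equidistant fisheye: a pixel r from the principal point sees the ray r / f radians off the axis. A picture is of the moment at which its call begins: read the wrist's pose just before it. There is no depth.
- r.finish_job(): hands the job in, once; it reports no verdict.
The state is a dict: "clock": time; "q": joint angles; "qd": joint speeds; "joint_torque": joint torques, N m; "tool_pos": TCP position; "eef_rot": TCP orientation; "contact_force": force on the tool from outside, world axes, zero at the start; "moment": the same for the moment, N m; "opening": opening from 0.0 (shut) to 1.0 (fully open).
Only numpy, scipy, OpenCV 4.12 (cv2) and the standard library are available. Lean on these libraries where they do the work, as an engineer would, in place of code of your own. Each camera call takes 0.05 s, during which the arm holds its last target. There are 200 camera calls.

### The job

The samples must go into the centrifuge queue last one first: move the four sample bottles from the blue carrier to the empty white rack in reverse order, so that the bottle nearest the carrier's handle goes into the compartment farthest from the rack's handle, and so on along the row until the one farthest from the carrier's handle stands nearest the rack's handle. Stand each bottle upright on the floor of its own compartment, setting it down rather than dropping it, and never tip one over. Do not shift the beaker or the tip box.

Things in the scene. Friction and masses are not known exactly. Their poses are not given: they have to be found in the camera images.
- tube_mid (a point): Sample tube: slim straight white plastic cylinder, 34 mm diameter, 112 mm tall in all, flat bottom; its top 20 mm is a ribbed blue screw cap of the same width. 0.12 kg. Good to grip near the top, 40 mm above this point. This point lies on its axis, half-way up; z is up along the axis.
- jar_mid (a point): Sample jar: the widest and shortest, white plastic, 44 mm diameter, 84 mm tall in all, flat bottom; its top 24 mm is a ribbed blue cap 46 mm wide. 0.16 kg. Good to grip on the cap, 28 mm above this point. This point lies on its axis, half-way up; z is up along the axis.
- square_mid (a point): Square bottle: white plastic, body 36 x 36 mm in plan (sides along x and y) and 74 mm tall, flat bottom, then a narrower ribbed blue cap, 30 mm wide; 98 mm tall in all. 0.15 kg. Good to grip across two flat sides, 11 mm above this point. This point lies on its axis, half-way up; z is up along the axis.
- flask_mid (a point): Narrow-necked bottle: white plastic, round body 40 mm wide up to 48 mm above its flat bottom, tapering to a tall narrow ribbed blue cap, 28 mm wide, which takes up the top 38 mm; 104 mm tall in all. 0.14 kg. Good to grip on the cap, 36 mm above this point. This point lies on its axis, half-way up; z is up along the axis.
- carrier: The full carrier, fixed: a blue base plate 74 mm (x) by 262 mm (y), 6 mm thick, origin at the centre of its underside. The flat open-loop handle tongue sticks out 33 mm beyond its +y end. On it four single inserts stand in a row along y, at y = -96, -32, +32 and +96 mm, each with one bottle at the start, in any order.
- insert_tube: The insert in which the sample tube stands at the start: grey open-topped plastic box, 60 x 60 mm, 24 mm high, walls and floor 3 mm, fixed on the carrier; all four inserts look alike. Origin at the centre of its underside, 6 mm above the table. It stays put, so it records that bottle's place in the row.
- insert_jar: The insert in which the sample jar stands at the start: grey open-topped plastic box, 60 x 60 mm, 24 mm high, walls and floor 3 mm, fixed on the carrier; all four inserts look alike. Origin at the centre of its underside, 6 mm above the table. It stays put, so it records that bottle's place in the row.
- insert_square: The insert in which the square bottle stands at the start: grey open-topped plastic box, 60 x 60 mm, 24 mm high, walls and floor 3 mm, fixed on the carrier; all four inserts look alike. Origin at the centre of its underside, 6 mm above the table. It stays put, so it records that bottle's place in the row.
- insert_flask: The insert in which the narrow-necked bottle stands at the start: grey open-topped plastic box, 60 x 60 mm, 24 mm high, walls and floor 3 mm, fixed on the carrier; all four inserts look alike. Origin at the centre of its underside, 6 mm above the table. It stays put, so it records that bottle's place in the row.
- rack: The empty rack, fixed: white open-topped plastic box, 67 mm (x) by 259 mm (y), 24 mm high, walls and floor 3 mm, with three cross walls making four compartments in a row along y, centred at x = 0, y = -96, -32, +32 and +96 mm, each 61 x 61 mm inside. Origin at the centre of its underside, on the table. Its flat open-loop handle tongue sticks out 34 mm beyond its +y end.
- beaker: Bystander: white beaker, 66 mm across the rim, 75 mm tall, loose, on the table beyond the racks. Origin at the centre of its underside.
- tip_box: Bystander: closed grey pipette-tip box with black lid, 70 x 100 mm, 57 mm tall, loose, on the table beyond the racks. Origin at the centre of its underside.
Not all that is in view belongs to the job. What is shaped like the part that bears flask_mid but red is not meant.

How it is judged:
By the outcome, as a careful person would: the job done as asked, in the order asked, and still so for the second after the job is handed in, with the robot touching nothing.
It also fails if it takes over 115 s, if anything falls off the work surface, if the arm or the gripper's body presses on something with over 40 N, if the wrist force passes 120 N, or if a joint passes its speed limit or range.

## Working session

There is one attempt and no reset: what is moved stays moved. The work goes in short steps, Python scripts to look and compute and a tool call to move; the robot and the scene stay as the last step left them, time stands still between calls to the robot, and variables do not carry over. Pictures are saved under pics/ and viewed, on a budget of 14 in all, crops included, one or two more only if the job needs it, and the job is handed in when it is done.

Besides the shell and the picture viewer there is one more tool, called after "Call:" as name(argument=value, ...) on one line, values as JSON. drive_tool: Moves the arm, as the interface text tells. Its arguments: {"type":"object","properties":{"commands":{"type":"array","items":{"type":"object","properties":{"wx":{"type":"number"},"wy":{"type":"number"},"wz":{"type":"number"},"dx":{"type":"number"},"dy":{"type":"number"},"dz":{"type":"number"},"claw":{"type":"number"}}}},"grip_force":{"type":"number"}},"required":["commands"]}

```bash
mkdir -p pics; ls; python3 - <<'E'
from plant import r,snapshot
import cv2,json,numpy as np
s=r.get_state(); print({k:np.round(v,3).tolist() for k,v in s.items()})
for n in("scene","top"):
    p=snapshot(n); cv2.imwrite(f"pics/{n}0.png",p["color"][:,:,::-1])
    np.savez(f"pics/{n}0.npz",**p); print(n,{k:np.round(v,3).tolist() for k,v in p.items() if k!="color"})
E
```

```text
pics
{'clock': 0.0, 'q': [-1.195, 0.69, -0.195, 1.566, 0.157, 0.903, -0.215], 'qd': [-0.001, -0.0, 0.001, 0.001, -0.001, -0.001, -0.001], 'joint_torque': [0.0, -52.757, -1.267, -15.343, -0.053, 0.007, 0.0], 'tool_pos': [0.209, 0.588, 0.249], 'eef_rot': [0.17, 0.985, -0.001, -0.0], 'contact_force': [-0.71, 0.08, 0.608], 'moment': [0.026, -0.002, -0.013], 'opening': 1.001}
scene {'fx': 383.123, 'fy': 383.123, 'cx': 317.1, 'cy': 202.779, 'world_to_cam': [[0.0, 1.0, -0.003, 0.036], [-0.873, 0.002, 0.489, 0.518], [0.489, 0.003, 0.873, -1.338], [0.0, 0.0, 0.0, 1.0]]}
top {'fx': 458.206, 'fy': 458.206, 'cx': 316.063, 'cy': 190.732, 'world_to_cam': [[0.011, -1.0, -0.02, -0.028], [0.99, 0.008, 0.143, -0.609], [-0.143, -0.022, 0.989, -1.067], [0.0, 0.0, 0.0, 1.0]]}
```

View pics/scene0.png

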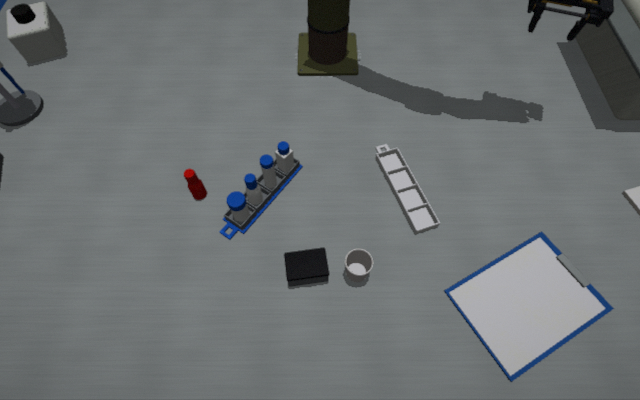

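View pics/top0.png

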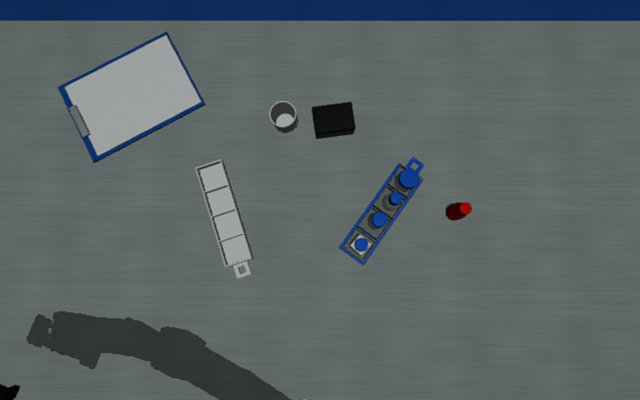

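Scene picture: the carrier runs from its handle at (229,230) to (297,160), and the rack handle is at (383,149). The top picture has the carrier handle at (415,165). From there the row is jar (409,178), flask (396,199), tube (379,220), square (361,245). The rack handle is at (241,270). There are two flask-shaped things: blue-capped white at (396,199), and red at (460,210), which is the decoy. I'll confirm this in an enlarged crop.

```bash
python3 - <<'E'
import cv2,numpy as np
im=cv2.imread("pics/top0.png")
a=cv2.resize(im[150:275,330:480],None,fx=4,fy=4,interpolation=cv2.INTER_CUBIC)
b=cv2.resize(im[150:285,190:260],None,fx=4,fy=4,interpolation=cv2.INTER_CUBIC)
c=np.zeros((540,890,3),np.uint8); c[:500,:600]=a; c[:540,605:885]=b
c=c[:,:]; c=cv2.resize(c,(800,485)); 
c=np.zeros((540,800,3),np.uint8); c[:500,:500]=a[:,:500]; c[:540,510:790]=b
cv2.imwrite("pics/crop0.png",c)
E
```

```text
(no output)
```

View pics/crop0.png

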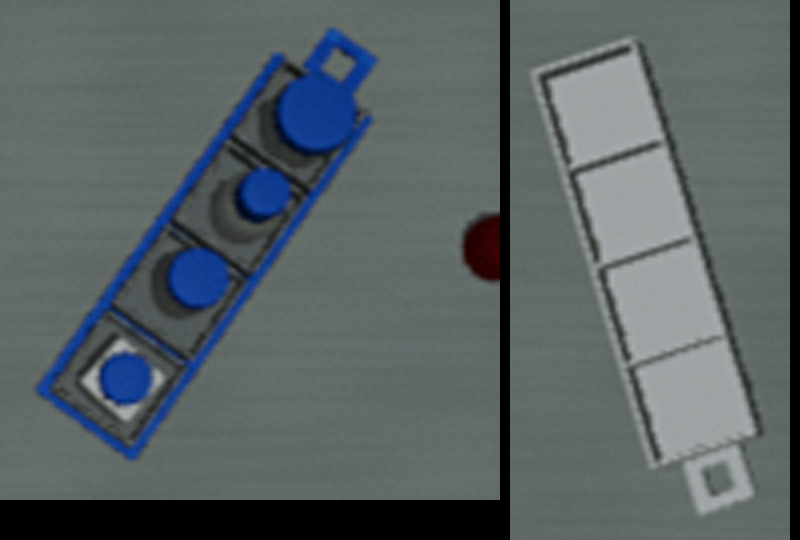

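The crop confirms the order and that the red item at (490,247) is separate. Crop pixels: caps at jar (316,113), flask (264,193), tube (198,277), square (126,377). Rack rim corners are at (532,72), (637,40), (762,435), (655,467).

```bash
cat > h.py <<'E'
import numpy as np
def unproj(p,uv,z):
    u,v=uv; d=np.array([(u-p["cx"])/p["fx"],-(v-p["cy"])/p["fy"],-1.])
    W=p["world_to_cam"]; R=W[:3,:3]; c=-R.T@W[:3,3]; w=R.T@d
    return c+w*(z-c[2])/w[2]
def proj(p,P):
    W=p["world_to_cam"]; q=W[:3,:3]@np.asarray(P)+W[:3,3]
    return np.array([p["cx"]+p["fx"]*q[0]/-q[2],p["cy"]-p["fy"]*q[1]/-q[2]])
E
python3 - <<'E'
from h import *
p=dict(np.load("pics/top0.npz")); s=dict(np.load("pics/scene0.npz"))
c={"jar":(316,113,.093),"flask":(264,193,.113),"tube":(198,277,.121),"square":(126,377,.107)}
for n,(x,y,z) in c.items():
    P=unproj(p,(330+x/4,150+y/4),z); print(n,P.round(4),"scene px",proj(s,P).round(1))
C=[unproj(p,(330+x/4,150+y/4),z)[:2] for x,y,z in[(40,392,.006),(135,458,.006),(370,120,.006),(280,58,.006)]]
print("carrier",np.round(C,4).tolist(),np.mean(C,0).round(4),[np.linalg.norm(C[i]-C[(i+1)%4]).round(4) for i in range(4)])
d=C[3]+C[2]-C[0]-C[1];print(np.arctan2(d[1],d[0]))
o=np.mean(C,0);d/=np.linalg.norm(d);print("inserts",[(o+d*k).round(4).tolist() for k in(.096,.032,-.032,-.096)])
C=[unproj(p,(190+(x-510)/4,150+y/4),.024)[:2] for x,y in[(532,72),(637,40),(762,435),(655,467)]]
print("rack",np.round(C,4).tolist(),np.mean(C,0).round(4),[np.linalg.norm(C[i]-C[(i+1)%4]).round(4) for i in range(4)])
d=C[2]+C[3]-C[0]-C[1];print(np.arctan2(d[1],d[0]))
o=np.mean(C,0);d/=np.linalg.norm(d);print("cells far->near",[(o+d*k).round(4).tolist() for k in(-.096,-.032,.032,.096)],"scene",[proj(s,(*(o+d*k),.003)).round(0).tolist() for k in(-.096,.096)])
E
```

```text
jar [ 0.633  -0.2379  0.093 ] scene px [235.5 198.4]
flask [ 0.5835 -0.2042  0.113 ] scene px [249.6 177.1]
tube [ 0.535  -0.1657  0.121 ] scene px [265.9 159.3]
square [ 0.4797 -0.1266  0.107 ] scene px [282.7 145.3]
carrier [[0.4729, -0.0816], [0.4334, -0.1398], [0.6439, -0.2874], [0.6831, -0.2319]] [ 0.5583 -0.1852] [np.float64(0.0702), np.float64(0.2571), np.float64(0.0679), np.float64(0.2584)]
-0.6160061516041574
inserts [[0.6367, -0.2406], [0.5845, -0.2036], [0.5322, -0.1667], [0.48, -0.1297]]
rack [[0.6671, 0.2803], [0.6879, 0.2152], [0.4445, 0.1293], [0.4246, 0.1936]] [0.556  0.2046] [np.float64(0.0683), np.float64(0.2581), np.float64(0.0673), np.float64(0.2575)]
-2.8003881821139047
cells far->near [[0.6465, 0.2367], [0.5862, 0.2153], [0.5259, 0.1939], [0.4656, 0.1725]] scene [[420.0, 219.0], [389.0, 163.0]]
```

```bash
cat >> h.py <<'E'
YC,YR=0.955,1.912   # jaw-axis angles: across carrier, across rack
def plan(s,x,y,z,yaw):
    """turn wz (tool) to reach yaw, then shift in the turned tool frame (tool z down)"""
    from scipy.spatial.transform import Rotation as Ro
    R=Ro.from_quat(s["eef_rot"]).as_matrix()
    now=np.arctan2(R[1,1],R[0,1]); dpsi=(yaw-now+np.pi/2)%np.pi-np.pi/2
    R2=Ro.from_rotvec([0,0,dpsi]).as_matrix()@R
    d=np.array([x,y,z])-s["tool_pos"]
    print("t",round(float(s["clock"]),2),"tilt",R[:2,2].round(4),"yaw",now.round(3),"wz",round(-dpsi,3),"shift after turn",(R2.T@d).round(4),"shift now",(R.T@d).round(4),"len",np.linalg.norm(d).round(3))
E
python3 - <<'E'
from h import *; from plant import r
s=r.get_state(); plan(s,.480,-.128,.25,YC)
E
```

```text
t 0.1 tilt [-0.0004 -0.0016] yaw 1.229 wz 0.274 shift after turn [-6.347e-01 -4.284e-01 -2.000e-04] shift now [-0.495  -0.5842  0.    ] len 0.766
```

Call:
drive_tool(commands=[{"wz": 0.137}, {"wz": 0.137}, {"dx": -0.035, "dy": -0.024}, {"dx": -0.035, "dy": -0.024}, {"dx": -0.035, "dy": -0.024}, {"dx": -0.035, "dy": -0.024}, {"dx": -0.035, "dy": -0.024}, {"dx": -0.035, "dy": -0.024}, {"dx": -0.035, "dy": -0.024}, {"dx": -0.035, "dy": -0.024}, {"dx": -0.035, "dy": -0.024}, {"dx": -0.035, "dy": -0.024}], grip_force=15)

```text
validation failed for argument at $.co...
```

Call:
drive_tool(commands=[{"dx": -0.035, "dy": -0.024}, {"dx": -0.035, "dy": -0.024}, {"dx": -0.035, "dy": -0.024}, {"dx": -0.035, "dy": -0.024}, {"dx": -0.035, "dy": -0.024}, {"dx": -0.035, "dy": -0.024}, {"dx": -0.035, "dy": -0.024}, {"dx": -0.035, "dy": -0.024}, {"dx": 0}, {"dx": 0}, {"dx": 0}])

```text
validation failed for argument at $.co...
```

```bash
cat >> h.py <<'E'
def wproj(p,s,P):
    """world point -> wrist fisheye pixel"""
    from scipy.spatial.transform import Rotation as Ro
    T=p["T_tool_cam"]; R=Ro.from_quat(s["eef_rot"]).as_matrix()
    q=T[:3,:3].T@(R.T@(np.asarray(P)-s["tool_pos"])-T[:3,3]); q=q*[1,-1,-1]
    th=np.arctan2(np.hypot(q[0],q[1]),q[2]); a=np.arctan2(q[1],q[0])
    return np.array([p["cx"]+p["fx"]*th*np.cos(a),p["cy"]+p["fy"]*th*np.sin(a)])
def wunproj(p,s,uv,z):
    from scipy.spatial.transform import Rotation as Ro
    T=p["T_tool_cam"]; R=Ro.from_quat(s["eef_rot"]).as_matrix()
    m=np.array([(uv[0]-p["cx"])/p["fx"],(uv[1]-p["cy"])/p["fy"]]); th=np.linalg.norm(m)
    d=np.array([*(m/th*np.sin(th)),np.cos(th)])*[1,-1,-1]
    w=R@(T[:3,:3]@d); c=s["tool_pos"]+R@T[:3,3]
    return c+w*(z-c[2])/w[2]
E
python3 - <<'E'
from h import *; from plant import r,snapshot; import cv2
s=r.get_state(); p=snapshot("wrist")
np.savez("pics/w1.npz",**p,tool_pos=s["tool_pos"],eef_rot=s["eef_rot"])
plan(s,.480,-.128,.25,YC); print(np.round(s["q"],2))
im=p["color"][:,:,::-1].copy()
for n,P in dict(jar=(.633,-.238,.093),flask=(.5835,-.204,.113),tube=(.535,-.1657,.121),square=(.4797,-.1266,.107)).items():
    u=wproj(p,s,P); print(n,u.round(0)); cv2.drawMarker(im,tuple(int(v) for v in u),(0,255,255),0,8)
cv2.imwrite("pics/w1.png",im)
E
```

```text
t 0.1 tilt [-0.0004 -0.0016] yaw 1.229 wz 0.274 shift after turn [-6.347e-01 -4.284e-01 -2.000e-04] shift now [-0.495  -0.5842  0.    ] len 0.766
[-1.2   0.69 -0.19  1.57  0.16  0.9  -0.22]
jar [ 84. 437.]
flask [ 75. 432.]
tube [ 68. 424.]
square [ 64. 405.]
```

View pics/w1.png

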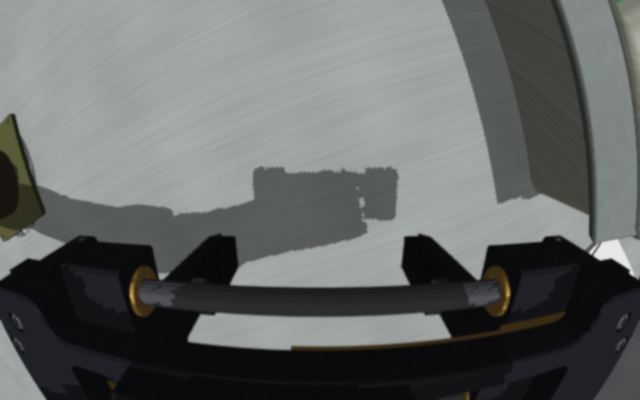

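The moves were refused, so the picture only shows bare table and the gripper at the bottom (jaws around rows 240-340). I'll retry with all keys in each row.

Call:
drive_tool(commands=[{"dx": 0, "dy": 0, "dz": 0, "wx": 0, "wy": 0, "wz": 0.137, "claw": 1}, {"dx": 0, "dy": 0, "dz": 0, "wx": 0, "wy": 0, "wz": 0.137, "claw": 1}], grip_force=15)

```text
clock: 0.35
tool_pos: [0.2095, 0.5886, 0.2493]
eef_rot: [0.306, 0.952, -0.0, -0.0]
contact_force: [-0.1, 0.2, -0.0]
opening: 0.999
```

Call:
drive_tool(commands=[{"dx": -0.035, "dy": -0.024, "dz": 0, "wx": 0, "wy": 0, "wz": 0, "claw": 1}, {"dx": -0.035, "dy": -0.024, "dz": 0, "wx": 0, "wy": 0, "wz": 0, "claw": 1}, {"dx": -0.035, "dy": -0.024, "dz": 0, "wx": 0, "wy": 0, "wz": 0, "claw": 1}, {"dx": -0.035, "dy": -0.024, "dz": 0, "wx": 0, "wy": 0, "wz": 0, "claw": 1}, {"dx": -0.035, "dy": -0.024, "dz": 0, "wx": 0, "wy": 0, "wz": 0, "claw": 1}, {"dx": -0.035, "dy": -0.024, "dz": 0, "wx": 0, "wy": 0, "wz": 0, "claw": 1}, {"dx": -0.035, "dy": -0.024, "dz": 0, "wx": 0, "wy": 0, "wz": 0, "claw": 1}, {"dx": -0.035, "dy": -0.024, "dz": 0, "wx": 0, "wy": 0, "wz": 0, "claw": 1}, {"dx": -0.035, "dy": -0.024, "dz": 0, "wx": 0, "wy": 0, "wz": 0, "claw": 1}])

```text
clock: 1.25
tool_pos: [0.3422, 0.229, 0.2497]
eef_rot: [0.303, 0.953, 0.0, 0.0]
contact_force: [0.9, 0.3, 1.0]
opening: 1.001
```

Call:
drive_tool(commands=[{"dx": -0.035, "dy": -0.024, "dz": 0, "wx": 0, "wy": 0, "wz": 0, "claw": 1}, {"dx": -0.035, "dy": -0.024, "dz": 0, "wx": 0, "wy": 0, "wz": 0, "claw": 1}, {"dx": -0.035, "dy": -0.024, "dz": 0, "wx": 0, "wy": 0, "wz": 0, "claw": 1}, {"dx": -0.035, "dy": -0.024, "dz": 0, "wx": 0, "wy": 0, "wz": 0, "claw": 1}, {"dx": -0.035, "dy": -0.024, "dz": 0, "wx": 0, "wy": 0, "wz": 0, "claw": 1}, {"dx": -0.035, "dy": -0.024, "dz": 0, "wx": 0, "wy": 0, "wz": 0, "claw": 1}, {"dx": -0.035, "dy": -0.024, "dz": 0, "wx": 0, "wy": 0, "wz": 0, "claw": 1}, {"dx": -0.03, "dy": -0.02, "dz": 0, "wx": 0, "wy": 0, "wz": 0, "claw": 1}, {"dx": 0, "dy": 0, "dz": 0, "wx": 0, "wy": 0, "wz": 0, "claw": 1}, {"dx": 0, "dy": 0, "dz": 0, "wx": 0, "wy": 0, "wz": 0, "claw": 1}])

```text
clock: 2.25
tool_pos: [0.4576, -0.0822, 0.2494]
eef_rot: [0.304, 0.953, 0.0, -0.0]
contact_force: [0.5, 0.3, -0.4]
opening: 1.0
```

```bash
python3 - <<'E'
from h import *; from plant import r,snapshot; import cv2
s=r.get_state(); p=snapshot("wrist")
np.savez("pics/w2.npz",**p,tool_pos=s["tool_pos"],eef_rot=s["eef_rot"])
plan(s,.480,-.128,.25,YC); print(np.round(s["q"],2))
im=p["color"][:,:,::-1].copy()
for n,P in dict(jar=(.633,-.238,.093),flask=(.5835,-.204,.113),tube=(.535,-.1657,.121),square=(.4797,-.1266,.107)).items():
    u=wproj(p,s,P); print(n,u.round(0)); cv2.drawMarker(im,tuple(int(v) for v in u),(0,255,255),0,8)
cv2.imwrite("pics/w2.png",im)
E
```

```text
t 2.25 tilt [-0.0005  0.0004] yaw 0.953 wz -0.002 shift after turn [-0.0448 -0.0245 -0.0006] shift now [-0.0448 -0.0244 -0.0006] len 0.051
[ 0.22  0.49 -0.21  2.03  0.17  0.64  0.85]
jar [300. 365.]
flask [297. 342.]
tube [297. 303.]
square [296. 236.]
```

View pics/w2.png

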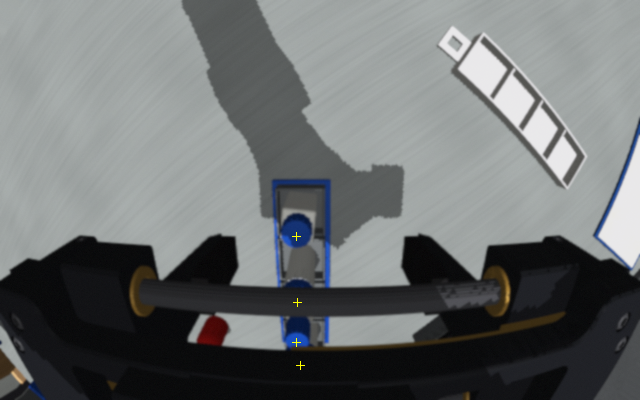

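Wrist picture: square's cap is at about (296,230) against a predicted (296,236), tube at (297,295), flask at (297,340). The lateral fit across the jaws is good, with a few mm possible along the row. I'll quantify that.

```bash
python3 - <<'E'
from h import *; from plant import r
p=dict(np.load("pics/w2.npz")); s=r.get_state()
print(wunproj(p,p,(296,230),.107), wunproj(p,p,(297,293),.121))
# rack rim corners
for uv in[(482,33),(586,156),(568,187),(458,68)]: print(wunproj(p,p,uv,.024).round(4))
plan(s,.479,-.127,.25,YC)
E
```

```text
[ 0.47422108 -0.12272219  0.107     ] [ 0.52524508 -0.15877341  0.121     ]
[0.4219 0.1934 0.024 ]
[0.6642 0.2799 0.024 ]
[0.6852 0.222  0.024 ]
[0.4432 0.1339 0.024 ]
t 2.3 tilt [-0.0007  0.0008] yaw 0.955 wz 0.0 shift after turn [-0.0442 -0.025  -0.0005] shift now [-0.0442 -0.0251 -0.0005] len 0.051
```

Call:
drive_tool(commands=[{"dx": -0.022, "dy": -0.0125, "dz": 0, "wx": 0, "wy": 0, "wz": 0, "claw": 1}, {"dx": -0.021, "dy": -0.0125, "dz": 0, "wx": 0, "wy": 0, "wz": 0, "claw": 1}, {"dx": 0, "dy": 0, "dz": 0.03, "wx": 0, "wy": 0, "wz": 0, "claw": 1}, {"dx": 0, "dy": 0, "dz": 0.04, "wx": 0, "wy": 0, "wz": 0, "claw": 1}, {"dx": 0, "dy": 0, "dz": 0.04, "wx": 0, "wy": 0, "wz": 0, "claw": 1}, {"dx": 0, "dy": 0, "dz": 0.03, "wx": 0, "wy": 0, "wz": 0, "claw": 1}, {"dx": 0, "dy": 0, "dz": 0, "wx": 0, "wy": 0, "wz": 0, "claw": 1}, {"dx": 0, "dy": 0, "dz": 0, "wx": 0, "wy": 0, "wz": 0, "claw": 1}])

```text
clock: 3.1
tool_pos: [0.4783, -0.1254, 0.11]
eef_rot: [0.302, 0.953, 0.0, -0.001]
contact_force: [-0.3, -0.8, -0.2]
opening: 0.999
```

```bash
python3 - <<'E'
from h import *; from plant import r
plan(r.get_state(),.478,-.126,.067,YC)
E
```

```text
t 3.1 tilt [-0.0009  0.0008] yaw 0.957 wz 0.002 shift after turn [-0.0001 -0.0006  0.043 ] shift now [-0.0001 -0.0006  0.043 ] len 0.043
```

Call:
drive_tool(commands=[{"dx": 0, "dy": 0, "dz": 0.022, "wx": 0, "wy": 0, "wz": 0, "claw": 1}, {"dx": 0, "dy": 0, "dz": 0.021, "wx": 0, "wy": 0, "wz": 0, "claw": 1}, {"dx": 0, "dy": 0, "dz": 0, "wx": 0, "wy": 0, "wz": 0, "claw": 1}, {"dx": 0, "dy": 0, "dz": 0, "wx": 0, "wy": 0, "wz": 0, "claw": 0.45}, {"dx": 0, "dy": 0, "dz": 0, "wx": 0, "wy": 0, "wz": 0, "claw": 0.45}, {"dx": 0, "dy": 0, "dz": 0, "wx": 0, "wy": 0, "wz": 0, "claw": 0.3}, {"dx": 0, "dy": 0, "dz": 0, "wx": 0, "wy": 0, "wz": 0, "claw": 0.3}, {"dx": 0, "dy": 0, "dz": 0, "wx": 0, "wy": 0, "wz": 0, "claw": 0.2}, {"dx": 0, "dy": 0, "dz": 0, "wx": 0, "wy": 0, "wz": 0, "claw": 0.2}, {"dx": 0, "dy": 0, "dz": 0, "wx": 0, "wy": 0, "wz": 0, "claw": 0.2}], grip_force=15)

```text
clock: 4.1
tool_pos: [0.4785, -0.1269, 0.0667]
eef_rot: [0.303, 0.953, 0.0, 0.0]
contact_force: [0.1, 0.5, 0.2]
opening: 0.424
```

Call:
drive_tool(commands=[{"dx": 0, "dy": 0, "dz": -0.01, "wx": 0, "wy": 0, "wz": 0, "claw": 0.2}, {"dx": 0, "dy": 0, "dz": -0.03, "wx": 0, "wy": 0, "wz": 0, "claw": 0.2}, {"dx": 0, "dy": 0, "dz": -0.03, "wx": 0, "wy": 0, "wz": 0, "claw": 0.2}, {"dx": 0, "dy": 0, "dz": -0.02, "wx": 0, "wy": 0, "wz": -0.1, "claw": 0.2}, {"dx": 0, "dy": 0, "dz": -0.01, "wx": 0, "wy": 0, "wz": -0.14, "claw": 0.2}, {"dx": 0, "dy": 0, "dz": 0, "wx": 0, "wy": 0, "wz": -0.145, "claw": 0.2}, {"dx": 0, "dy": 0, "dz": 0, "wx": 0, "wy": 0, "wz": -0.145, "claw": 0.2}, {"dx": 0, "dy": 0, "dz": 0, "wx": 0, "wy": 0, "wz": -0.145, "claw": 0.2}, {"dx": 0, "dy": 0, "dz": 0, "wx": 0, "wy": 0, "wz": -0.145, "claw": 0.2}, {"dx": 0, "dy": 0, "dz": 0, "wx": 0, "wy": 0, "wz": -0.14, "claw": 0.2}])

```text
clock: 5.1
tool_pos: [0.478, -0.1273, 0.1672]
eef_rot: [-0.174, 0.985, -0.0, -0.0]
contact_force: [-0.4, 0.2, -0.6]
opening: 0.42
```

```bash
python3 - <<'E'
from h import *; from plant import r
s=r.get_state(); plan(s,.4645,.174,.167,YR); print(s["opening"],np.round(s["q"],2))
E
```

```text
t 5.1 tilt [-0.0003 -0.0008] yaw 1.921 wz 0.009 shift after turn [-0.0881  0.2884 -0.    ] shift now [-0.0906  0.2877 -0.    ] len 0.302
0.4204214842514647 [ 0.44  0.68 -0.44  2.02  0.55  0.55  1.53]
```

Call:
drive_tool(commands=[{"dx": -0.006, "dy": 0.02, "dz": 0, "wx": 0, "wy": 0, "wz": 0.009, "claw": 0.2}, {"dx": -0.01, "dy": 0.033, "dz": 0, "wx": 0, "wy": 0, "wz": 0, "claw": 0.2}, {"dx": -0.01, "dy": 0.033, "dz": 0, "wx": 0, "wy": 0, "wz": 0, "claw": 0.2}, {"dx": -0.01, "dy": 0.033, "dz": 0, "wx": 0, "wy": 0, "wz": 0, "claw": 0.2}, {"dx": -0.01, "dy": 0.033, "dz": 0, "wx": 0, "wy": 0, "wz": 0, "claw": 0.2}, {"dx": -0.01, "dy": 0.033, "dz": 0, "wx": 0, "wy": 0, "wz": 0, "claw": 0.2}, {"dx": -0.01, "dy": 0.033, "dz": 0, "wx": 0, "wy": 0, "wz": 0, "claw": 0.2}, {"dx": -0.01, "dy": 0.033, "dz": 0, "wx": 0, "wy": 0, "wz": 0, "claw": 0.2}, {"dx": -0.007, "dy": 0.024, "dz": 0, "wx": 0, "wy": 0, "wz": 0, "claw": 0.2}, {"dx": -0.005, "dy": 0.013, "dz": 0, "wx": 0, "wy": 0, "wz": 0, "claw": 0.2}, {"dx": 0, "dy": 0, "dz": 0, "wx": 0, "wy": 0, "wz": 0, "claw": 0.2}, {"dx": 0, "dy": 0, "dz": 0, "wx": 0, "wy": 0, "wz": 0, "claw": 0.2}])

```text
clock: 6.3
tool_pos: [0.4666, 0.1722, 0.1667]
eef_rot: [-0.166, 0.986, -0.001, -0.0]
contact_force: [0.5, -0.4, -0.9]
opening: 0.423
```

```bash
python3 - <<'E'
from h import *; from plant import r,snapshot; import cv2
s=r.get_state(); plan(s,.4645,.174,.061,YR); print(s["opening"],s["contact_force"])
t=snapshot("top"); w=snapshot("wrist")
np.savez("pics/w3.npz",**w,tool_pos=s["tool_pos"],eef_rot=s["eef_rot"])
a=cv2.resize(t["color"][150:300,170:270],None,fx=4,fy=4,interpolation=cv2.INTER_CUBIC)[:,:,::-1]
b=w["color"][:,120:520,::-1]
c=np.zeros((600,800,3),np.uint8); c[:600,:400]=a; c[:400,400:]=b
cv2.imwrite("pics/c3.png",c)
E
```

```text
t 6.3 tilt [-0.0005 -0.0019] yaw 1.905 wz -0.007 shift after turn [0.0012 0.0025 0.1057] shift now [0.0013 0.0025 0.1057] len 0.106
0.4226763304730897 [ 0.51469765 -0.39063233 -0.8505512 ]
```

View pics/c3.png

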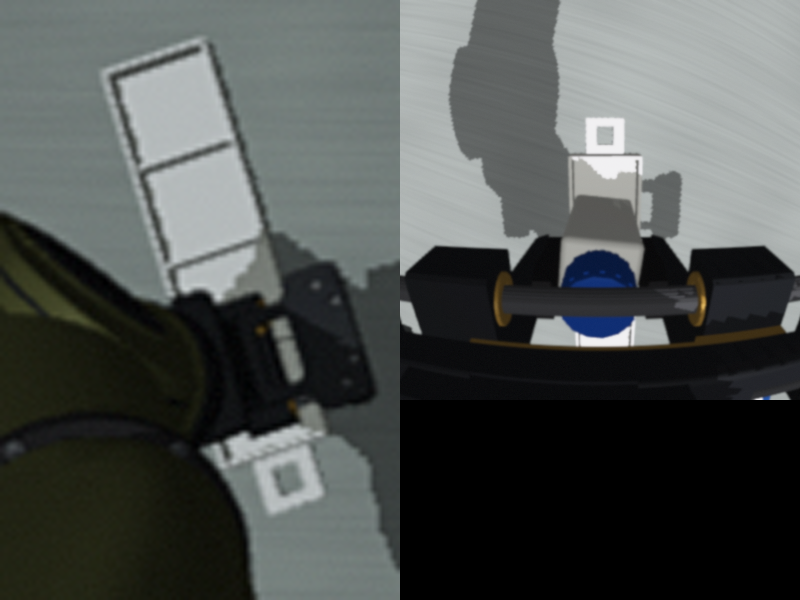

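Bottle is held upright over the handle-end cell. In the wrist half the rack's end wall spans columns 569-641 (centre 605) and the bottle is at 600, which agrees with the +2.5 mm dy correction. Lowering now.

Call:
drive_tool(commands=[{"dx": 0.0012, "dy": 0.0025, "dz": 0.02, "wx": 0, "wy": 0, "wz": -0.007, "claw": 0.2}, {"dx": 0, "dy": 0, "dz": 0.03, "wx": 0, "wy": 0, "wz": 0, "claw": 0.2}, {"dx": 0, "dy": 0, "dz": 0.03, "wx": 0, "wy": 0, "wz": 0, "claw": 0.2}, {"dx": 0, "dy": 0, "dz": 0.015, "wx": 0, "wy": 0, "wz": 0, "claw": 0.2}, {"dx": 0, "dy": 0, "dz": 0.005, "wx": 0, "wy": 0, "wz": 0, "claw": 0.2}, {"dx": 0, "dy": 0, "dz": 0.003, "wx": 0, "wy": 0, "wz": 0, "claw": 0.2}, {"dx": 0, "dy": 0, "dz": 0.001, "wx": 0, "wy": 0, "wz": 0, "claw": 0.2}, {"dx": 0, "dy": 0, "dz": 0, "wx": 0, "wy": 0, "wz": 0, "claw": 0.2}])

```text
clock: 7.2
tool_pos: [0.4651, 0.1759, 0.0634]
eef_rot: [-0.17, 0.985, 0.0, 0.001]
contact_force: [0.3, -0.4, -1.5]
opening: 0.423
```

Call:
drive_tool(commands=[{"dx": 0, "dy": 0, "dz": 0.001, "wx": 0, "wy": 0, "wz": 0, "claw": 0.2}, {"dx": 0, "dy": 0, "dz": 0.001, "wx": 0, "wy": 0, "wz": 0, "claw": 0.2}, {"dx": 0, "dy": 0, "dz": 0, "wx": 0, "wy": 0, "wz": 0, "claw": 0.2}])

```text
clock: 7.5
tool_pos: [0.4648, 0.176, 0.0609]
eef_rot: [-0.17, 0.985, 0.0, 0.0]
contact_force: [0.2, 0.4, -1.0]
opening: 0.422
```

Call:
drive_tool(commands=[{"dx": 0, "dy": 0, "dz": 0.001, "wx": 0, "wy": 0, "wz": 0, "claw": 0.2}, {"dx": 0, "dy": 0, "dz": 0, "wx": 0, "wy": 0, "wz": 0, "claw": 0.2}])

```text
clock: 7.7
tool_pos: [0.4645, 0.1763, 0.0603]
eef_rot: [-0.17, 0.985, 0.0, 0.0]
contact_force: [-0.8, 0.1, 5.6]
opening: 0.42
```

Contact felt at +5.6 N. Releasing and rising, turning back on the way up.

Call:
drive_tool(commands=[{"dx": 0, "dy": 0, "dz": 0, "wx": 0, "wy": 0, "wz": 0, "claw": 0.5}, {"dx": 0, "dy": 0, "dz": 0, "wx": 0, "wy": 0, "wz": 0, "claw": 0.7}, {"dx": 0, "dy": 0, "dz": 0, "wx": 0, "wy": 0, "wz": 0, "claw": 1}, {"dx": 0, "dy": 0, "dz": 0, "wx": 0, "wy": 0, "wz": 0, "claw": 1}, {"dx": 0, "dy": 0, "dz": -0.02, "wx": 0, "wy": 0, "wz": 0, "claw": 1}, {"dx": 0, "dy": 0, "dz": -0.04, "wx": 0, "wy": 0, "wz": 0, "claw": 1}, {"dx": 0, "dy": 0, "dz": -0.05, "wx": 0, "wy": 0, "wz": 0.13, "claw": 1}, {"dx": 0, "dy": 0, "dz": -0.01, "wx": 0, "wy": 0, "wz": 0.14, "claw": 1}, {"dx": 0, "dy": 0, "dz": 0, "wx": 0, "wy": 0, "wz": 0.14, "claw": 1}, {"dx": 0, "dy": 0, "dz": 0, "wx": 0, "wy": 0, "wz": 0.14, "claw": 1}, {"dx": 0, "dy": 0, "dz": 0, "wx": 0, "wy": 0, "wz": 0.14, "claw": 1}, {"dx": 0, "dy": 0, "dz": 0, "wx": 0, "wy": 0, "wz": 0.14, "claw": 1}])

```text
clock: 8.9
tool_pos: [0.4645, 0.1758, 0.1797]
eef_rot: [0.244, 0.97, -0.0, -0.0]
contact_force: [-0.7, 0.3, -0.2]
opening: 1.005
```

```bash
python3 - <<'E'
from h import *; from plant import r,snapshot; import cv2
s=r.get_state(); plan(s,.533,-.165,.18,YC)
w=snapshot("wrist"); cv2.imwrite("pics/w4.png",w["color"][:,:,::-1])
E
```

```text
t 8.9 tilt [-0.0001 -0.    ] yaw 1.077 wz 0.122 shift after turn [-0.2528 -0.2386 -0.0003] shift now [-0.2218 -0.2676 -0.0003] len 0.348
```

View pics/w4.png

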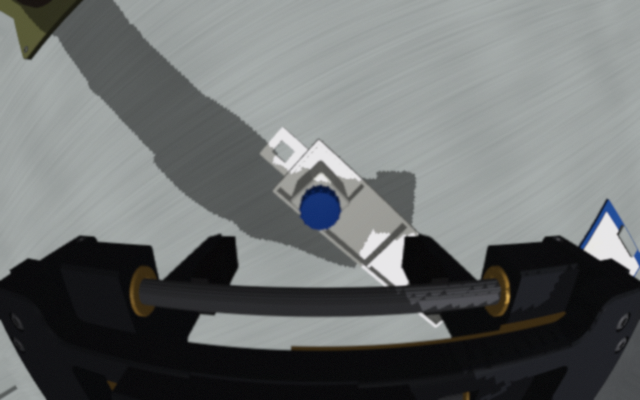

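The square bottle stands upright in the handle-end cell (cap at (320,207)). Next is the tube.

Call:
drive_tool(commands=[{"dx": 0, "dy": 0, "dz": 0, "wx": 0, "wy": 0, "wz": 0.122, "claw": 1}, {"dx": -0.028, "dy": -0.0265, "dz": 0, "wx": 0, "wy": 0, "wz": 0, "claw": 1}, {"dx": -0.028, "dy": -0.0265, "dz": 0, "wx": 0, "wy": 0, "wz": 0, "claw": 1}, {"dx": -0.028, "dy": -0.0265, "dz": 0, "wx": 0, "wy": 0, "wz": 0, "claw": 1}, {"dx": -0.028, "dy": -0.0265, "dz": 0, "wx": 0, "wy": 0, "wz": 0, "claw": 1}, {"dx": -0.028, "dy": -0.0265, "dz": 0, "wx": 0, "wy": 0, "wz": 0, "claw": 1}, {"dx": -0.028, "dy": -0.0265, "dz": 0, "wx": 0, "wy": 0, "wz": 0, "claw": 1}, {"dx": -0.028, "dy": -0.0265, "dz": 0, "wx": 0, "wy": 0, "wz": 0, "claw": 1}, {"dx": -0.028, "dy": -0.0265, "dz": 0, "wx": 0, "wy": 0, "wz": 0, "claw": 1}, {"dx": -0.028, "dy": -0.0265, "dz": 0, "wx": 0, "wy": 0, "wz": 0, "claw": 1}, {"dx": 0, "dy": 0, "dz": 0, "wx": 0, "wy": 0, "wz": 0, "claw": 1}, {"dx": 0, "dy": 0, "dz": 0, "wx": 0, "wy": 0, "wz": 0, "claw": 1}])

```text
clock: 10.15
tool_pos: [0.5342, -0.1648, 0.1794]
eef_rot: [0.301, 0.954, 0.0, -0.0]
contact_force: [0.0, -0.2, -0.7]
opening: 1.002
```

```bash
python3 - <<'E'
from h import *; from plant import r
plan(r.get_state(),.533,-.165,.097,YC)
E
```

```text
t 10.15 tilt [-0.0005  0.0003] yaw 0.96 wz 0.005 shift after turn [ 0.0008 -0.0008  0.0824] shift now [ 0.0008 -0.0008  0.0824] len 0.082
```

Call:
drive_tool(commands=[{"dx": 0, "dy": 0, "dz": 0.03, "wx": 0, "wy": 0, "wz": 0.005, "claw": 1}, {"dx": 0, "dy": 0, "dz": 0.03, "wx": 0, "wy": 0, "wz": 0, "claw": 1}, {"dx": 0, "dy": 0, "dz": 0.022, "wx": 0, "wy": 0, "wz": 0, "claw": 1}, {"dx": 0, "dy": 0, "dz": 0, "wx": 0, "wy": 0, "wz": 0, "claw": 0.6}, {"dx": 0, "dy": 0, "dz": 0, "wx": 0, "wy": 0, "wz": 0, "claw": 0.5}, {"dx": 0, "dy": 0, "dz": 0, "wx": 0, "wy": 0, "wz": 0, "claw": 0.43}, {"dx": 0, "dy": 0, "dz": 0, "wx": 0, "wy": 0, "wz": 0, "claw": 0.4}, {"dx": 0, "dy": 0, "dz": 0, "wx": 0, "wy": 0, "wz": 0, "claw": 0.35}, {"dx": 0, "dy": 0, "dz": 0, "wx": 0, "wy": 0, "wz": 0, "claw": 0.25}, {"dx": 0, "dy": 0, "dz": 0, "wx": 0, "wy": 0, "wz": 0, "claw": 0.2}, {"dx": 0, "dy": 0, "dz": 0, "wx": 0, "wy": 0, "wz": 0, "claw": 0.2}])

```text
clock: 11.25
tool_pos: [0.5347, -0.1641, 0.098]
eef_rot: [0.303, 0.953, -0.0, 0.0]
contact_force: [0.2, 0.0, 1.9]
opening: 0.381
```

Call:
drive_tool(commands=[{"dx": 0, "dy": 0, "dz": -0.01, "wx": 0, "wy": 0, "wz": 0, "claw": 0.2}, {"dx": 0, "dy": 0, "dz": -0.03, "wx": 0, "wy": 0, "wz": 0, "claw": 0.2}, {"dx": 0, "dy": 0, "dz": -0.03, "wx": 0, "wy": 0, "wz": 0, "claw": 0.2}, {"dx": 0, "dy": 0, "dz": -0.03, "wx": 0, "wy": 0, "wz": -0.1, "claw": 0.2}, {"dx": 0, "dy": 0, "dz": -0.02, "wx": 0, "wy": 0, "wz": -0.14, "claw": 0.2}, {"dx": 0, "dy": 0, "dz": -0.01, "wx": 0, "wy": 0, "wz": -0.145, "claw": 0.2}, {"dx": 0, "dy": 0, "dz": 0, "wx": 0, "wy": 0, "wz": -0.145, "claw": 0.2}, {"dx": 0, "dy": 0, "dz": 0, "wx": 0, "wy": 0, "wz": -0.145, "claw": 0.2}, {"dx": 0, "dy": 0, "dz": 0, "wx": 0, "wy": 0, "wz": -0.145, "claw": 0.2}, {"dx": 0, "dy": 0, "dz": 0, "wx": 0, "wy": 0, "wz": -0.137, "claw": 0.2}])

```text
clock: 12.25
tool_pos: [0.5342, -0.1641, 0.2281]
eef_rot: [-0.173, 0.985, -0.0, -0.0]
contact_force: [0.3, -0.1, -1.6]
opening: 0.38
```

```bash
python3 - <<'E'
from h import *; from plant import r
s=r.get_state(); plan(s,.525,.1955,.228,YR); print(s["opening"],np.round(s["q"],2))
E
```

```text
t 12.25 tilt [-0.0005 -0.0003] yaw 1.919 wz 0.007 shift after turn [-0.1117  0.3419 -0.    ] shift now [-0.114   0.3411 -0.    ] len 0.36
0.37994133461840635 [ 0.53  0.67 -0.54  1.78  0.45  0.82  1.69]
```

Call:
drive_tool(commands=[{"dx": -0.006, "dy": 0.02, "dz": 0, "wx": 0, "wy": 0, "wz": 0.007, "claw": 0.2}, {"dx": -0.012, "dy": 0.037, "dz": 0, "wx": 0, "wy": 0, "wz": 0, "claw": 0.2}, {"dx": -0.012, "dy": 0.037, "dz": 0, "wx": 0, "wy": 0, "wz": 0, "claw": 0.2}, {"dx": -0.012, "dy": 0.037, "dz": 0, "wx": 0, "wy": 0, "wz": 0, "claw": 0.2}, {"dx": -0.012, "dy": 0.037, "dz": 0, "wx": 0, "wy": 0, "wz": 0, "claw": 0.2}, {"dx": -0.012, "dy": 0.037, "dz": 0, "wx": 0, "wy": 0, "wz": 0, "claw": 0.2}, {"dx": -0.012, "dy": 0.037, "dz": 0, "wx": 0, "wy": 0, "wz": 0, "claw": 0.2}, {"dx": -0.012, "dy": 0.037, "dz": 0, "wx": 0, "wy": 0, "wz": 0, "claw": 0.2}, {"dx": -0.012, "dy": 0.037, "dz": 0, "wx": 0, "wy": 0, "wz": 0, "claw": 0.2}, {"dx": -0.01, "dy": 0.026, "dz": 0, "wx": 0, "wy": 0, "wz": 0, "claw": 0.2}, {"dx": 0, "dy": 0, "dz": 0, "wx": 0, "wy": 0, "wz": 0, "claw": 0.2}, {"dx": 0, "dy": 0, "dz": 0, "wx": 0, "wy": 0, "wz": 0, "claw": 0.2}])

```text
clock: 13.45
tool_pos: [0.5273, 0.1958, 0.2278]
eef_rot: [-0.167, 0.986, -0.0, -0.0]
contact_force: [-0.7, -0.7, -1.4]
opening: 0.377
```

```bash
python3 - <<'E'
from h import *; from plant import r
s=r.get_state(); plan(s,.525,.1955,.0915,YR); print(s["opening"])
E
```

```text
t 13.45 tilt [-0.0004 -0.001 ] yaw 1.907 wz -0.005 shift after turn [0.0022 0.0006 0.1363] shift now [0.0022 0.0006 0.1363] len 0.136
0.37698692597119493
```

Call:
drive_tool(commands=[{"dx": 0.0022, "dy": 0.0006, "dz": 0.02, "wx": 0, "wy": 0, "wz": -0.005, "claw": 0.2}, {"dx": 0, "dy": 0, "dz": 0.035, "wx": 0, "wy": 0, "wz": 0, "claw": 0.2}, {"dx": 0, "dy": 0, "dz": 0.035, "wx": 0, "wy": 0, "wz": 0, "claw": 0.2}, {"dx": 0, "dy": 0, "dz": 0.025, "wx": 0, "wy": 0, "wz": 0, "claw": 0.2}, {"dx": 0, "dy": 0, "dz": 0.012, "wx": 0, "wy": 0, "wz": 0, "claw": 0.2}, {"dx": 0, "dy": 0, "dz": 0.005, "wx": 0, "wy": 0, "wz": 0, "claw": 0.2}, {"dx": 0, "dy": 0, "dz": 0.002, "wx": 0, "wy": 0, "wz": 0, "claw": 0.2}, {"dx": 0, "dy": 0, "dz": 0.001, "wx": 0, "wy": 0, "wz": 0, "claw": 0.2}, {"dx": 0, "dy": 0, "dz": 0, "wx": 0, "wy": 0, "wz": 0, "claw": 0.2}])

```text
clock: 14.35
tool_pos: [0.5261, 0.1959, 0.0937]
eef_rot: [-0.169, 0.986, 0.0, 0.001]
contact_force: [0.3, 0.5, -1.6]
opening: 0.377
```

Call:
drive_tool(commands=[{"dx": 0, "dy": 0, "dz": 0.001, "wx": 0, "wy": 0, "wz": 0, "claw": 0.2}, {"dx": 0, "dy": 0, "dz": 0.001, "wx": 0, "wy": 0, "wz": 0, "claw": 0.2}, {"dx": 0, "dy": 0, "dz": 0, "wx": 0, "wy": 0, "wz": 0, "claw": 0.2}])

```text
clock: 14.65
tool_pos: [0.5263, 0.1961, 0.0919]
eef_rot: [-0.169, 0.986, 0.0, 0.001]
contact_force: [-0.3, -1.5, 6.3]
opening: 0.381
```

Call:
drive_tool(commands=[{"dx": 0, "dy": 0, "dz": 0, "wx": 0, "wy": 0, "wz": 0, "claw": 0.45}, {"dx": 0, "dy": 0, "dz": 0, "wx": 0, "wy": 0, "wz": 0, "claw": 0.65}, {"dx": 0, "dy": 0, "dz": 0, "wx": 0, "wy": 0, "wz": 0, "claw": 1}, {"dx": 0, "dy": 0, "dz": 0, "wx": 0, "wy": 0, "wz": 0, "claw": 1}, {"dx": 0, "dy": 0, "dz": -0.02, "wx": 0, "wy": 0, "wz": 0, "claw": 1}, {"dx": 0, "dy": 0, "dz": -0.04, "wx": 0, "wy": 0, "wz": 0, "claw": 1}, {"dx": 0, "dy": 0, "dz": -0.035, "wx": 0, "wy": 0, "wz": 0.13, "claw": 1}, {"dx": 0, "dy": 0, "dz": 0, "wx": 0, "wy": 0, "wz": 0.14, "claw": 1}, {"dx": 0, "dy": 0, "dz": 0, "wx": 0, "wy": 0, "wz": 0.14, "claw": 1}, {"dx": 0, "dy": 0, "dz": 0, "wx": 0, "wy": 0, "wz": 0.14, "claw": 1}, {"dx": 0, "dy": 0, "dz": 0, "wx": 0, "wy": 0, "wz": 0.14, "claw": 1}, {"dx": 0, "dy": 0, "dz": 0, "wx": 0, "wy": 0, "wz": 0.145, "claw": 1}])

```text
clock: 15.85
tool_pos: [0.5253, 0.1958, 0.1857]
eef_rot: [0.248, 0.969, 0.0, -0.0]
contact_force: [-0.0, 0.7, 0.6]
opening: 1.003
```

```bash
python3 - <<'E'
from h import *; from plant import r
s=r.get_state(); plan(s,.583,-.203,.187,YC)
E
```

```text
t 15.85 tilt [-0.0002  0.0001] yaw 1.07 wz 0.115 shift after turn [-0.2774 -0.2922 -0.0014] shift now [-0.242  -0.3221 -0.0014] len 0.403
```

Call:
drive_tool(commands=[{"dx": 0, "dy": 0, "dz": 0, "wx": 0, "wy": 0, "wz": 0.115, "claw": 1}, {"dx": -0.0277, "dy": -0.0292, "dz": 0, "wx": 0, "wy": 0, "wz": 0, "claw": 1}, {"dx": -0.0277, "dy": -0.0292, "dz": 0, "wx": 0, "wy": 0, "wz": 0, "claw": 1}, {"dx": -0.0277, "dy": -0.0292, "dz": 0, "wx": 0, "wy": 0, "wz": 0, "claw": 1}, {"dx": -0.0277, "dy": -0.0292, "dz": 0, "wx": 0, "wy": 0, "wz": 0, "claw": 1}, {"dx": -0.0277, "dy": -0.0292, "dz": 0, "wx": 0, "wy": 0, "wz": 0, "claw": 1}, {"dx": -0.0277, "dy": -0.0292, "dz": 0, "wx": 0, "wy": 0, "wz": 0, "claw": 1}, {"dx": -0.0277, "dy": -0.0292, "dz": 0, "wx": 0, "wy": 0, "wz": 0, "claw": 1}, {"dx": -0.0277, "dy": -0.0292, "dz": 0, "wx": 0, "wy": 0, "wz": 0, "claw": 1}, {"dx": -0.0277, "dy": -0.0292, "dz": 0, "wx": 0, "wy": 0, "wz": 0, "claw": 1}, {"dx": -0.0277, "dy": -0.0292, "dz": 0, "wx": 0, "wy": 0, "wz": 0, "claw": 1}, {"dx": 0, "dy": 0, "dz": 0, "wx": 0, "wy": 0, "wz": 0, "claw": 1}])

```text
clock: 17.05
tool_pos: [0.5845, -0.2109, 0.1852]
eef_rot: [0.305, 0.952, -0.003, 0.001]
contact_force: [-0.5, -1.2, -0.5]
opening: 1.0
```

```bash
python3 - <<'E'
from h import *; from plant import r,snapshot; import cv2
s=r.get_state(); plan(s,.583,-.203,.089,YC)
w=snapshot("wrist"); t=snapshot("top"); 
c=np.zeros((400,800,3),np.uint8); c[:,:400]=w["color"][:,120:520,::-1]; c[:,400:]=cv2.resize(t["color"][140:280,190:330],(400,400),interpolation=cv2.INTER_CUBIC)[:,:,::-1]
print(wproj(w,s,(.583,-.203,.113)).round(0))
cv2.imwrite("pics/w5.png",c)
E
```

```text
t 17.05 tilt [-0.0002 -0.0055] yaw 0.951 wz -0.004 shift after turn [0.0061 0.0061 0.0961] shift now [0.0061 0.006  0.0961] len 0.097
[329. 209.]
```

View pics/w5.png

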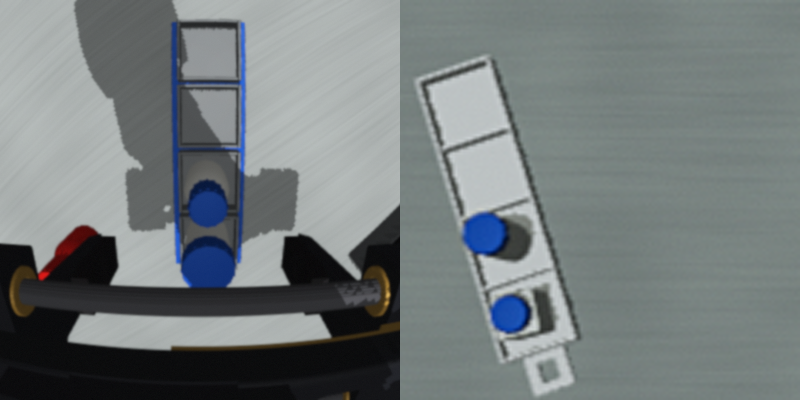

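Wrist half: flask cap at (208,205) against a predicted (209,209), jar at (208,263), and the two emptied inserts above. The red decoy is off to the left. Top half: tube and square stand upright in the two cells nearest the rack handle. Picking the flask.

Call:
drive_tool(commands=[{"dx": 0.006, "dy": 0.006, "dz": 0, "wx": 0, "wy": 0, "wz": 0, "claw": 1}, {"dx": 0, "dy": 0, "dz": 0.026, "wx": 0, "wy": 0, "wz": 0, "claw": 1}, {"dx": 0, "dy": 0, "dz": 0.04, "wx": 0, "wy": 0, "wz": 0, "claw": 1}, {"dx": 0, "dy": 0, "dz": 0.03, "wx": 0, "wy": 0, "wz": 0, "claw": 1}, {"dx": 0, "dy": 0, "dz": 0, "wx": 0, "wy": 0, "wz": 0, "claw": 0.6}, {"dx": 0, "dy": 0, "dz": 0, "wx": 0, "wy": 0, "wz": 0, "claw": 0.45}, {"dx": 0, "dy": 0, "dz": 0, "wx": 0, "wy": 0, "wz": 0, "claw": 0.38}, {"dx": 0, "dy": 0, "dz": 0, "wx": 0, "wy": 0, "wz": 0, "claw": 0.33}, {"dx": 0, "dy": 0, "dz": 0, "wx": 0, "wy": 0, "wz": 0, "claw": 0.27}, {"dx": 0, "dy": 0, "dz": 0, "wx": 0, "wy": 0, "wz": 0, "claw": 0.15}, {"dx": 0, "dy": 0, "dz": 0, "wx": 0, "wy": 0, "wz": 0, "claw": 0.15}])

```text
clock: 18.25
tool_pos: [0.5838, -0.1944, 0.0901]
eef_rot: [0.3, 0.954, -0.0, 0.0]
contact_force: [-0.7, -0.8, 0.0]
opening: 0.39
```

The opening is 34 mm where the 28 mm cap was expected, and y is off by 8 mm because I read the arm before it settled. I'll check before lifting.

Call:
drive_tool(commands=[{"dx": 0, "dy": 0, "dz": 0, "wx": 0, "wy": 0, "wz": 0, "claw": 0.15}, {"dx": 0, "dy": 0, "dz": 0, "wx": 0, "wy": 0, "wz": 0, "claw": 0.15}])

```text
clock: 18.45
tool_pos: [0.5837, -0.1943, 0.0898]
eef_rot: [0.3, 0.954, -0.0, -0.0]
contact_force: [-0.1, -1.3, 1.5]
opening: 0.317
```

```bash
python3 - <<'E'
from h import *; from plant import r,snapshot; import cv2
s=r.get_state(); plan(s,.583,-.203,.089,YC); print(s["opening"],s["contact_force"])
w=snapshot("wrist"); t=snapshot("scene"); 
c=np.zeros((480,800,3),np.uint8); c[:400,:400]=w["color"][:,120:520,::-1]; c[:400,400:]=cv2.resize(t["color"][130:240,200:310],(400,400),interpolation=cv2.INTER_CUBIC)[:,:,::-1]
cv2.imwrite("pics/w6.png",c)
E
```

```text
t 18.45 tilt [-0.0001 -0.0003] yaw 0.961 wz 0.006 shift after turn [-0.0044 -0.0076  0.0008] shift now [-0.0044 -0.0076  0.0008] len 0.009
0.31653968883694944 [-0.13747818 -1.30882132  1.53405548]
```

View pics/w6.png

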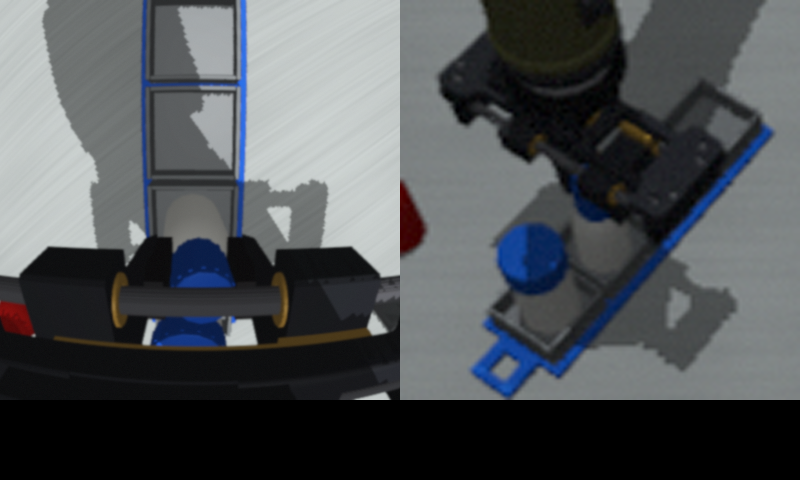

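It has now closed fully to 27.9 mm (cap 28) and the bottle looks upright, with its axis about 4 mm towards tool −x. I'll allow for that when placing. Lifting.

Call:
drive_tool(commands=[{"dx": 0, "dy": 0, "dz": -0.01, "wx": 0, "wy": 0, "wz": 0, "claw": 0.15}, {"dx": 0, "dy": 0, "dz": -0.03, "wx": 0, "wy": 0, "wz": 0, "claw": 0.15}, {"dx": 0, "dy": 0, "dz": -0.03, "wx": 0, "wy": 0, "wz": 0, "claw": 0.15}, {"dx": 0, "dy": 0, "dz": -0.03, "wx": 0, "wy": 0, "wz": -0.1, "claw": 0.15}, {"dx": 0, "dy": 0, "dz": -0.03, "wx": 0, "wy": 0, "wz": -0.14, "claw": 0.15}, {"dx": 0, "dy": 0, "dz": -0.01, "wx": 0, "wy": 0, "wz": -0.145, "claw": 0.15}, {"dx": 0, "dy": 0, "dz": 0, "wx": 0, "wy": 0, "wz": -0.145, "claw": 0.15}, {"dx": 0, "dy": 0, "dz": 0, "wx": 0, "wy": 0, "wz": -0.145, "claw": 0.15}, {"dx": 0, "dy": 0, "dz": 0, "wx": 0, "wy": 0, "wz": -0.145, "claw": 0.15}, {"dx": 0, "dy": 0, "dz": 0, "wx": 0, "wy": 0, "wz": -0.137, "claw": 0.15}, {"dx": 0, "dy": 0, "dz": 0, "wx": 0, "wy": 0, "wz": 0, "claw": 0.15}])

```text
clock: 19.65
tool_pos: [0.5835, -0.1938, 0.2298]
eef_rot: [-0.173, 0.985, 0.0, -0.0]
contact_force: [-0.2, -0.1, -2.2]
opening: 0.313
```

```bash
python3 - <<'E'
from h import *; from plant import r
s=r.get_state(); plan(s,.581,.2155,.23,YR); print(s["opening"],np.round(s["q"],2))
E
```

```text
t 19.65 tilt [-0.0003  0.0009] yaw 1.918 wz 0.006 shift after turn [-1.346e-01  3.865e-01  1.000e-04] shift now [-1.371e-01  3.857e-01  1.000e-04] len 0.409
0.3125543112273617 [ 0.56  0.75 -0.57  1.61  0.47  0.93  1.74]
```

Call:
drive_tool(commands=[{"dx": -0.007, "dy": 0.02, "dz": 0, "wx": 0, "wy": 0, "wz": 0.006, "claw": 0.15}, {"dx": -0.0135, "dy": 0.039, "dz": 0, "wx": 0, "wy": 0, "wz": 0, "claw": 0.15}, {"dx": -0.0135, "dy": 0.039, "dz": 0, "wx": 0, "wy": 0, "wz": 0, "claw": 0.15}, {"dx": -0.0135, "dy": 0.039, "dz": 0, "wx": 0, "wy": 0, "wz": 0, "claw": 0.15}, {"dx": -0.0135, "dy": 0.039, "dz": 0, "wx": 0, "wy": 0, "wz": 0, "claw": 0.15}, {"dx": -0.0135, "dy": 0.039, "dz": 0, "wx": 0, "wy": 0, "wz": 0, "claw": 0.15}, {"dx": -0.0135, "dy": 0.039, "dz": 0, "wx": 0, "wy": 0, "wz": 0, "claw": 0.15}, {"dx": -0.0135, "dy": 0.039, "dz": 0, "wx": 0, "wy": 0, "wz": 0, "claw": 0.15}, {"dx": -0.0135, "dy": 0.039, "dz": 0, "wx": 0, "wy": 0, "wz": 0, "claw": 0.15}, {"dx": -0.0135, "dy": 0.039, "dz": 0, "wx": 0, "wy": 0, "wz": 0, "claw": 0.15}, {"dx": -0.006, "dy": 0.0155, "dz": 0, "wx": 0, "wy": 0, "wz": 0, "claw": 0.15}, {"dx": 0, "dy": 0, "dz": 0, "wx": 0, "wy": 0, "wz": 0, "claw": 0.15}])

```text
clock: 20.85
tool_pos: [0.5801, 0.2193, 0.2301]
eef_rot: [-0.171, 0.985, 0.001, 0.0]
contact_force: [0.2, -0.8, -2.5]
opening: 0.314
```

Call:
drive_tool(commands=[{"dx": 0, "dy": 0, "dz": 0, "wx": 0, "wy": 0, "wz": 0, "claw": 0.15}, {"dx": 0, "dy": 0, "dz": 0, "wx": 0, "wy": 0, "wz": 0, "claw": 0.15}])

```text
clock: 21.05
tool_pos: [0.5816, 0.2122, 0.2294]
eef_rot: [-0.168, 0.986, -0.001, -0.0]
contact_force: [-0.2, -0.2, -2.3]
opening: 0.313
```

```bash
python3 - <<'E'
from h import *; from plant import r,snapshot; import cv2
s=r.get_state(); plan(s,.581,.2155,.0838,YR); print(s["opening"])
w=snapshot("wrist"); cv2.imwrite("pics/w7.png",w["color"][:,120:520,::-1])
E
```

```text
t 21.05 tilt [-0.0002 -0.0026] yaw 1.908 wz -0.004 shift after turn [-0.0007  0.0037  0.1456] shift now [-0.0007  0.0037  0.1456] len 0.146
0.31256316792880207
```

View pics/w7.png

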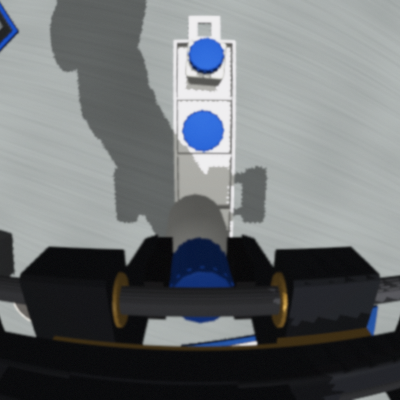

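The flask hangs straight and over its cell, in line with tube and square at (203,130) and (206,55). Lowering.

Call:
drive_tool(commands=[{"dx": 0, "dy": 0.003, "dz": 0.02, "wx": 0, "wy": 0, "wz": -0.004, "claw": 0.15}, {"dx": 0, "dy": 0, "dz": 0.035, "wx": 0, "wy": 0, "wz": 0, "claw": 0.15}, {"dx": 0, "dy": 0, "dz": 0.035, "wx": 0, "wy": 0, "wz": 0, "claw": 0.15}, {"dx": 0, "dy": 0, "dz": 0.03, "wx": 0, "wy": 0, "wz": 0, "claw": 0.15}, {"dx": 0, "dy": 0, "dz": 0.015, "wx": 0, "wy": 0, "wz": 0, "claw": 0.15}, {"dx": 0, "dy": 0, "dz": 0.006, "wx": 0, "wy": 0, "wz": 0, "claw": 0.15}, {"dx": 0, "dy": 0, "dz": 0.002, "wx": 0, "wy": 0, "wz": 0, "claw": 0.15}, {"dx": 0, "dy": 0, "dz": 0.001, "wx": 0, "wy": 0, "wz": 0, "claw": 0.15}, {"dx": 0, "dy": 0, "dz": 0, "wx": 0, "wy": 0, "wz": 0, "claw": 0.15}])

```text
clock: 22.0
tool_pos: [0.5809, 0.2185, 0.0869]
eef_rot: [-0.172, 0.985, 0.0, 0.001]
contact_force: [-0.6, 0.1, -1.6]
opening: 0.314
```

Call:
drive_tool(commands=[{"dx": 0, "dy": 0, "dz": 0.001, "wx": 0, "wy": 0, "wz": 0, "claw": 0.15}, {"dx": 0, "dy": 0, "dz": 0.001, "wx": 0, "wy": 0, "wz": 0, "claw": 0.15}, {"dx": 0, "dy": 0, "dz": 0, "wx": 0, "wy": 0, "wz": 0, "claw": 0.15}])

```text
clock: 22.3
tool_pos: [0.5802, 0.2182, 0.0839]
eef_rot: [-0.172, 0.985, 0.0, 0.0]
contact_force: [-0.3, 0.1, -1.4]
opening: 0.317
```

Call:
drive_tool(commands=[{"dx": 0, "dy": 0, "dz": 0.001, "wx": 0, "wy": 0, "wz": 0, "claw": 0.15}, {"dx": 0, "dy": 0, "dz": 0, "wx": 0, "wy": 0, "wz": 0, "claw": 0.15}])

```text
clock: 22.5
tool_pos: [0.5811, 0.2181, 0.0836]
eef_rot: [-0.172, 0.985, -0.0, 0.001]
contact_force: [0.6, -0.2, 4.1]
opening: 0.314
```

Contact felt. Releasing.

Call:
drive_tool(commands=[{"dx": 0, "dy": 0, "dz": 0, "wx": 0, "wy": 0, "wz": 0, "claw": 0.4}, {"dx": 0, "dy": 0, "dz": 0, "wx": 0, "wy": 0, "wz": 0, "claw": 0.6}, {"dx": 0, "dy": 0, "dz": 0, "wx": 0, "wy": 0, "wz": 0, "claw": 1}, {"dx": 0, "dy": 0, "dz": 0, "wx": 0, "wy": 0, "wz": 0, "claw": 1}, {"dx": 0, "dy": 0, "dz": -0.02, "wx": 0, "wy": 0, "wz": 0, "claw": 1}, {"dx": 0, "dy": 0, "dz": -0.04, "wx": 0, "wy": 0, "wz": 0, "claw": 1}, {"dx": 0, "dy": 0, "dz": -0.035, "wx": 0, "wy": 0, "wz": 0.13, "claw": 1}, {"dx": 0, "dy": 0, "dz": 0, "wx": 0, "wy": 0, "wz": 0.14, "claw": 1}, {"dx": 0, "dy": 0, "dz": 0, "wx": 0, "wy": 0, "wz": 0.14, "claw": 1}, {"dx": 0, "dy": 0, "dz": 0, "wx": 0, "wy": 0, "wz": 0.14, "claw": 1}, {"dx": 0, "dy": 0, "dz": 0, "wx": 0, "wy": 0, "wz": 0.14, "claw": 1}, {"dx": 0, "dy": 0, "dz": 0, "wx": 0, "wy": 0, "wz": 0.145, "claw": 1}])

```text
clock: 23.7
tool_pos: [0.5799, 0.2183, 0.1776]
eef_rot: [0.245, 0.969, 0.0, -0.0]
contact_force: [-0.8, 0.2, 0.0]
opening: 1.002
```

```bash
python3 - <<'E'
from h import *; from plant import r
s=r.get_state(); plan(s,.634,-.238,.18,YC)
E
```

```text
t 23.7 tilt [-0.0003  0.0002] yaw 1.075 wz 0.12 shift after turn [-0.3077 -0.3412 -0.0025] shift now [-0.2645 -0.3757 -0.0025] len 0.46
```

Call:
drive_tool(commands=[{"dx": 0, "dy": 0, "dz": 0, "wx": 0, "wy": 0, "wz": 0.12, "claw": 1}, {"dx": -0.0265, "dy": -0.0294, "dz": 0, "wx": 0, "wy": 0, "wz": 0, "claw": 1}, {"dx": -0.0265, "dy": -0.0294, "dz": 0, "wx": 0, "wy": 0, "wz": 0, "claw": 1}, {"dx": -0.0265, "dy": -0.0294, "dz": 0, "wx": 0, "wy": 0, "wz": 0, "claw": 1}, {"dx": -0.0265, "dy": -0.0294, "dz": 0, "wx": 0, "wy": 0, "wz": 0, "claw": 1}, {"dx": -0.0265, "dy": -0.0294, "dz": 0, "wx": 0, "wy": 0, "wz": 0, "claw": 1}, {"dx": -0.0265, "dy": -0.0294, "dz": 0, "wx": 0, "wy": 0, "wz": 0, "claw": 1}, {"dx": -0.0265, "dy": -0.0294, "dz": 0, "wx": 0, "wy": 0, "wz": 0, "claw": 1}, {"dx": -0.0265, "dy": -0.0294, "dz": 0, "wx": 0, "wy": 0, "wz": 0, "claw": 1}, {"dx": -0.0265, "dy": -0.0294, "dz": 0, "wx": 0, "wy": 0, "wz": 0, "claw": 1}, {"dx": -0.0265, "dy": -0.0294, "dz": 0, "wx": 0, "wy": 0, "wz": 0, "claw": 1}, {"dx": -0.0265, "dy": -0.0294, "dz": 0, "wx": 0, "wy": 0, "wz": 0, "claw": 1}])

```text
clock: 24.9
tool_pos: [0.6338, -0.2153, 0.1776]
eef_rot: [0.3, 0.954, 0.0, -0.0]
contact_force: [-0.7, 0.5, -1.4]
opening: 1.001
```

Call:
drive_tool(commands=[{"dx": -0.016, "dy": -0.018, "dz": 0, "wx": 0, "wy": 0, "wz": 0, "claw": 1}, {"dx": 0, "dy": 0, "dz": 0, "wx": 0, "wy": 0, "wz": 0, "claw": 1}, {"dx": 0, "dy": 0, "dz": 0, "wx": 0, "wy": 0, "wz": 0, "claw": 1}, {"dx": 0, "dy": 0, "dz": 0, "wx": 0, "wy": 0, "wz": 0, "claw": 1}, {"dx": 0, "dy": 0, "dz": 0, "wx": 0, "wy": 0, "wz": 0, "claw": 1}])

```text
clock: 25.4
tool_pos: [0.637, -0.2355, 0.1778]
eef_rot: [0.299, 0.954, 0.001, -0.0]
contact_force: [-0.6, -0.3, -0.3]
opening: 1.0
```

```bash
python3 - <<'E'
from h import *; from plant import r
s=r.get_state(); plan(s,.634,-.238,.071,YC)
E
```

```text
t 25.4 tilt [-0.      0.0014] yaw 0.964 wz 0.009 shift after turn [ 0.0009 -0.0039  0.1068] shift now [ 0.0009 -0.0039  0.1068] len 0.107
```

Call:
drive_tool(commands=[{"dx": 0, "dy": -0.003, "dz": 0.02, "wx": 0, "wy": 0, "wz": 0.009, "claw": 1}, {"dx": 0, "dy": 0, "dz": 0.03, "wx": 0, "wy": 0, "wz": 0, "claw": 1}, {"dx": 0, "dy": 0, "dz": 0.015, "wx": 0, "wy": 0, "wz": 0, "claw": 1}, {"dx": 0, "dy": 0, "dz": 0, "wx": 0, "wy": 0, "wz": 0, "claw": 1}, {"dx": 0, "dy": 0, "dz": 0, "wx": 0, "wy": 0, "wz": 0, "claw": 1}])

```text
clock: 25.9
tool_pos: [0.6355, -0.2397, 0.1132]
eef_rot: [0.304, 0.953, 0.0, 0.0]
contact_force: [0.4, 1.1, 0.7]
opening: 0.998
```

```bash
python3 - <<'E'
from h import *; from plant import r
s=r.get_state(); plan(s,.634,-.238,.071,YC)
E
```

```text
t 25.9 tilt [0.0006 0.0003] yaw 0.953 wz -0.002 shift after turn [0.0022 0.0005 0.0422] shift now [0.0022 0.0005 0.0422] len 0.042
```

Call:
drive_tool(commands=[{"dx": 0.001, "dy": 0, "dz": 0.022, "wx": 0, "wy": 0, "wz": 0, "claw": 1}, {"dx": 0, "dy": 0, "dz": 0.02, "wx": 0, "wy": 0, "wz": 0, "claw": 1}, {"dx": 0, "dy": 0, "dz": 0, "wx": 0, "wy": 0, "wz": 0, "claw": 0.75}, {"dx": 0, "dy": 0, "dz": 0, "wx": 0, "wy": 0, "wz": 0, "claw": 0.63}, {"dx": 0, "dy": 0, "dz": 0, "wx": 0, "wy": 0, "wz": 0, "claw": 0.57}, {"dx": 0, "dy": 0, "dz": 0, "wx": 0, "wy": 0, "wz": 0, "claw": 0.5}, {"dx": 0, "dy": 0, "dz": 0, "wx": 0, "wy": 0, "wz": 0, "claw": 0.4}, {"dx": 0, "dy": 0, "dz": 0, "wx": 0, "wy": 0, "wz": 0, "claw": 0.3}, {"dx": 0, "dy": 0, "dz": 0, "wx": 0, "wy": 0, "wz": 0, "claw": 0.3}, {"dx": 0, "dy": 0, "dz": 0, "wx": 0, "wy": 0, "wz": 0, "claw": 0.3}])

```text
clock: 26.9
tool_pos: [0.6348, -0.2397, 0.0713]
eef_rot: [0.304, 0.953, 0.0, 0.001]
contact_force: [-0.3, -0.0, 3.7]
opening: 0.513
```

Call:
drive_tool(commands=[{"dx": 0, "dy": 0, "dz": -0.01, "wx": 0, "wy": 0, "wz": 0, "claw": 0.3}, {"dx": 0, "dy": 0, "dz": -0.03, "wx": 0, "wy": 0, "wz": 0, "claw": 0.3}, {"dx": 0, "dy": 0, "dz": -0.03, "wx": 0, "wy": 0, "wz": 0, "claw": 0.3}, {"dx": 0, "dy": 0, "dz": -0.03, "wx": 0, "wy": 0, "wz": -0.1, "claw": 0.3}, {"dx": 0, "dy": 0, "dz": -0.03, "wx": 0, "wy": 0, "wz": -0.14, "claw": 0.3}, {"dx": 0, "dy": 0, "dz": -0.01, "wx": 0, "wy": 0, "wz": -0.145, "claw": 0.3}, {"dx": 0, "dy": 0, "dz": 0, "wx": 0, "wy": 0, "wz": -0.145, "claw": 0.3}, {"dx": 0, "dy": 0, "dz": 0, "wx": 0, "wy": 0, "wz": -0.145, "claw": 0.3}, {"dx": 0, "dy": 0, "dz": 0, "wx": 0, "wy": 0, "wz": -0.145, "claw": 0.3}, {"dx": 0, "dy": 0, "dz": 0, "wx": 0, "wy": 0, "wz": -0.137, "claw": 0.3}, {"dx": 0, "dy": 0, "dz": 0, "wx": 0, "wy": 0, "wz": 0, "claw": 0.3}])

```text
clock: 28.0
tool_pos: [0.6334, -0.2401, 0.2103]
eef_rot: [-0.168, 0.986, 0.0, -0.001]
contact_force: [0.5, -0.4, -2.1]
opening: 0.516
```

```bash
python3 - <<'E'
from h import *; from plant import r
s=r.get_state(); plan(s,.644,.238,.211,YR); print(s["opening"],np.round(s["q"],2))
E
```

```text
t 28.0 tilt [-0.0014  0.0005] yaw 1.909 wz -0.003 shift after turn [-0.17    0.447  -0.0005] shift now [-0.1687  0.4475 -0.0005] len 0.478
0.515728497341819 [ 0.57  0.85 -0.57  1.42  0.5   1.02  1.81]
```

Call:
drive_tool(commands=[{"dx": -0.0075, "dy": 0.02, "dz": 0, "wx": 0, "wy": 0, "wz": -0.003, "claw": 0.3}, {"dx": -0.0145, "dy": 0.038, "dz": 0, "wx": 0, "wy": 0, "wz": 0, "claw": 0.3}, {"dx": -0.0145, "dy": 0.038, "dz": 0, "wx": 0, "wy": 0, "wz": 0, "claw": 0.3}, {"dx": -0.0145, "dy": 0.038, "dz": 0, "wx": 0, "wy": 0, "wz": 0, "claw": 0.3}, {"dx": -0.0145, "dy": 0.038, "dz": 0, "wx": 0, "wy": 0, "wz": 0, "claw": 0.3}, {"dx": -0.0145, "dy": 0.038, "dz": 0, "wx": 0, "wy": 0, "wz": 0, "claw": 0.3}, {"dx": -0.0145, "dy": 0.038, "dz": 0, "wx": 0, "wy": 0, "wz": 0, "claw": 0.3}, {"dx": -0.0145, "dy": 0.038, "dz": 0, "wx": 0, "wy": 0, "wz": 0, "claw": 0.3}, {"dx": -0.0145, "dy": 0.038, "dz": 0, "wx": 0, "wy": 0, "wz": 0, "claw": 0.3}, {"dx": -0.0145, "dy": 0.038, "dz": 0, "wx": 0, "wy": 0, "wz": 0, "claw": 0.3}, {"dx": -0.0145, "dy": 0.038, "dz": 0, "wx": 0, "wy": 0, "wz": 0, "claw": 0.3}, {"dx": -0.0115, "dy": 0.03, "dz": 0, "wx": 0, "wy": 0, "wz": 0, "claw": 0.3}])

```text
clock: 29.2
tool_pos: [0.644, 0.2235, 0.2109]
eef_rot: [-0.169, 0.986, 0.001, -0.0]
contact_force: [0.6, -0.9, -1.6]
opening: 0.516
```

Call:
drive_tool(commands=[{"dx": -0.006, "dy": 0.016, "dz": 0, "wx": 0, "wy": 0, "wz": 0, "claw": 0.3}, {"dx": 0, "dy": 0, "dz": 0, "wx": 0, "wy": 0, "wz": 0, "claw": 0.3}, {"dx": 0, "dy": 0, "dz": 0, "wx": 0, "wy": 0, "wz": 0, "claw": 0.3}, {"dx": 0, "dy": 0, "dz": 0, "wx": 0, "wy": 0, "wz": 0, "claw": 0.3}, {"dx": 0, "dy": 0, "dz": 0, "wx": 0, "wy": 0, "wz": 0, "claw": 0.3}, {"dx": 0, "dy": 0, "dz": 0, "wx": 0, "wy": 0, "wz": 0, "claw": 0.3}])

```text
clock: 29.8
tool_pos: [0.6455, 0.2358, 0.2108]
eef_rot: [-0.169, 0.986, -0.0, -0.0]
contact_force: [-1.1, 0.4, -2.8]
opening: 0.515
```

```bash
python3 - <<'E'
from h import *; from plant import r,snapshot; import cv2
s=r.get_state(); plan(s,.644,.238,.0653,YR); print(s["opening"])
w=snapshot("wrist"); cv2.imwrite("pics/w8.png",w["color"][:,120:520,::-1])
E
```

```text
t 29.8 tilt [ 0.     -0.0007] yaw 1.91 wz -0.002 shift after turn [0.0007 0.0027 0.1454] shift now [0.0007 0.0027 0.1454] len 0.145
0.5149719178224509
```

View pics/w8.png

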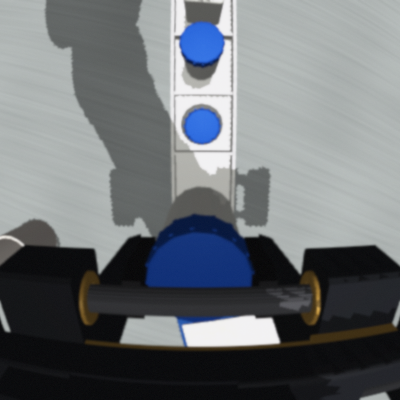

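Jar is held upright over the far cell. The rack columns there centre at about 203 and the jar is at 199, so the planned +2.5 mm dy fits. Flask (202,126) and tube (202,45) are in place, and the beaker is clear of the fingers at lower left.

Call:
drive_tool(commands=[{"dx": 0.0005, "dy": 0.0025, "dz": 0.02, "wx": 0, "wy": 0, "wz": -0.002, "claw": 0.3}, {"dx": 0, "dy": 0, "dz": 0.035, "wx": 0, "wy": 0, "wz": 0, "claw": 0.3}, {"dx": 0, "dy": 0, "dz": 0.035, "wx": 0, "wy": 0, "wz": 0, "claw": 0.3}, {"dx": 0, "dy": 0, "dz": 0.03, "wx": 0, "wy": 0, "wz": 0, "claw": 0.3}, {"dx": 0, "dy": 0, "dz": 0.015, "wx": 0, "wy": 0, "wz": 0, "claw": 0.3}, {"dx": 0, "dy": 0, "dz": 0.006, "wx": 0, "wy": 0, "wz": 0, "claw": 0.3}, {"dx": 0, "dy": 0, "dz": 0.002, "wx": 0, "wy": 0, "wz": 0, "claw": 0.3}, {"dx": 0, "dy": 0, "dz": 0, "wx": 0, "wy": 0, "wz": 0, "claw": 0.3}, {"dx": 0, "dy": 0, "dz": 0, "wx": 0, "wy": 0, "wz": 0, "claw": 0.3}])

```text
clock: 30.75
tool_pos: [0.6448, 0.2402, 0.0693]
eef_rot: [-0.171, 0.985, 0.0, 0.001]
contact_force: [0.5, 0.2, -0.3]
opening: 0.517
```

Call:
drive_tool(commands=[{"dx": 0, "dy": 0, "dz": 0.001, "wx": 0, "wy": 0, "wz": 0, "claw": 0.3}, {"dx": 0, "dy": 0, "dz": 0.001, "wx": 0, "wy": 0, "wz": 0, "claw": 0.3}, {"dx": 0, "dy": 0, "dz": 0, "wx": 0, "wy": 0, "wz": 0, "claw": 0.3}])

```text
clock: 31.05
tool_pos: [0.6439, 0.2397, 0.0659]
eef_rot: [-0.171, 0.985, 0.0, 0.0]
contact_force: [-0.7, 0.2, -1.1]
opening: 0.513
```

Call:
drive_tool(commands=[{"dx": 0, "dy": 0, "dz": 0.001, "wx": 0, "wy": 0, "wz": 0, "claw": 0.3}, {"dx": 0, "dy": 0, "dz": 0, "wx": 0, "wy": 0, "wz": 0, "claw": 0.3}])

```text
clock: 31.25
tool_pos: [0.6443, 0.2399, 0.0654]
eef_rot: [-0.171, 0.985, 0.0, 0.001]
contact_force: [-1.0, 0.2, 3.1]
opening: 0.513
```

Call:
drive_tool(commands=[{"dx": 0, "dy": 0, "dz": 0, "wx": 0, "wy": 0, "wz": 0, "claw": 0.58}, {"dx": 0, "dy": 0, "dz": 0, "wx": 0, "wy": 0, "wz": 0, "claw": 0.75}, {"dx": 0, "dy": 0, "dz": 0, "wx": 0, "wy": 0, "wz": 0, "claw": 1}, {"dx": 0, "dy": 0, "dz": 0, "wx": 0, "wy": 0, "wz": 0, "claw": 1}, {"dx": 0, "dy": 0, "dz": -0.02, "wx": 0, "wy": 0, "wz": 0, "claw": 1}, {"dx": 0, "dy": 0, "dz": -0.04, "wx": 0, "wy": 0, "wz": 0, "claw": 1}, {"dx": 0, "dy": 0, "dz": -0.04, "wx": 0, "wy": 0, "wz": 0, "claw": 1}, {"dx": 0, "dy": 0, "dz": -0.04, "wx": 0, "wy": 0, "wz": 0, "claw": 1}, {"dx": 0, "dy": 0, "dz": -0.04, "wx": 0, "wy": 0, "wz": 0, "claw": 1}])

```text
clock: 32.15
tool_pos: [0.6436, 0.2395, 0.2463]
eef_rot: [-0.171, 0.985, 0.0, -0.0]
contact_force: [0.6, 0.2, -0.1]
opening: 1.002
```

Call:
drive_tool(commands=[{"dx": 0.02, "dy": -0.035, "dz": 0, "wx": 0, "wy": 0, "wz": 0, "claw": 1}, {"dx": 0.02, "dy": -0.035, "dz": 0, "wx": 0, "wy": 0, "wz": 0, "claw": 1}, {"dx": 0.02, "dy": -0.035, "dz": 0, "wx": 0, "wy": 0, "wz": 0, "claw": 1}, {"dx": 0.02, "dy": -0.035, "dz": 0, "wx": 0, "wy": 0, "wz": 0, "claw": 1}, {"dx": 0.02, "dy": -0.035, "dz": 0, "wx": 0, "wy": 0, "wz": 0, "claw": 1}, {"dx": 0.02, "dy": -0.035, "dz": 0, "wx": 0, "wy": 0, "wz": 0, "claw": 1}, {"dx": 0.02, "dy": -0.035, "dz": 0, "wx": 0, "wy": 0, "wz": 0, "claw": 1}, {"dx": 0.02, "dy": -0.035, "dz": 0, "wx": 0, "wy": 0, "wz": 0, "claw": 1}, {"dx": 0, "dy": 0, "dz": 0, "wx": 0, "wy": 0, "wz": 0, "claw": 1}, {"dx": 0, "dy": 0, "dz": 0, "wx": 0, "wy": 0, "wz": 0, "claw": 1}])

```text
clock: 33.15
tool_pos: [0.5872, -0.0789, 0.2447]
eef_rot: [-0.17, 0.986, 0.0, -0.0]
contact_force: [1.0, 0.6, -0.3]
opening: 1.0
```

```bash
python3 - <<'E'
from plant import snapshot; import cv2,numpy as np
t=snapshot("top")["color"]; s=snapshot("scene")["color"]
c=np.zeros((600,800,3),np.uint8)
c[:,:400]=cv2.resize(t[90:285,170:300],(400,600),interpolation=cv2.INTER_CUBIC)[:,:,::-1]
c[:,400:]=cv2.resize(s[120:300,330:450],(400,600),interpolation=cv2.INTER_CUBIC)[:,:,::-1]
cv2.imwrite("pics/end.png",c)
t0=cv2.imread("pics/top0.png")[:,:,::-1]; d=np.abs(t[95:140,265:358].astype(int)-t0[95:140,265:358]).max(2); print("bystander diff px",(d>40).sum())
E
```

```text
bystander diff px 412
```

View pics/end.png

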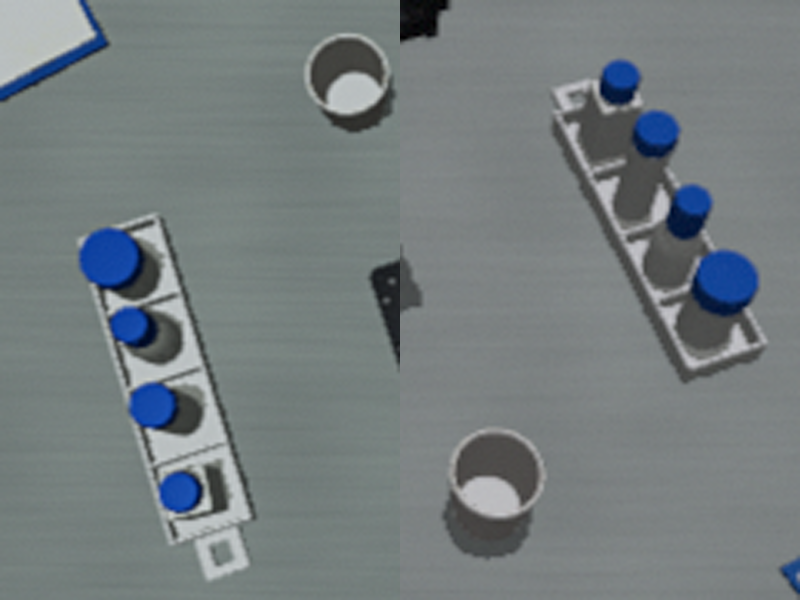

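All four bottles stand upright in their own cells: jar (110,258), flask (132,327), tube (153,405), square (180,491) next to the handle (220,552). The 412 changed pixels near the bystanders need an explanation.

```bash
python3 - <<'E'
from plant import snapshot; import cv2,numpy as np
t=snapshot("top")["color"].astype(int); s=snapshot("scene")["color"].astype(int)
t0=cv2.imread("pics/top0.png")[:,:,::-1].astype(int); s0=cv2.imread("pics/scene0.png")[:,:,::-1].astype(int)
f=lambda a,b,y0,y1,x0,x1:(np.abs(a-b).max(2)[y0:y1,x0:x1]>40)
for n,m in dict(top_beaker=f(t,t0,95,140,265,302),top_box=f(t,t0,98,140,308,360),sc_beaker=f(s,s0,245,290,340,378),sc_box=f(s,s0,245,292,280,334)).items():
    y,x=np.nonzero(m); print(n,m.sum(),(y.min(),y.max(),x.min(),x.max()) if len(y) else "")
c=np.hstack([cv2.resize(i[90:150,260:370].astype(np.uint8),(400,218)) for i in(t0,t)]+[])
c2=np.hstack([cv2.resize(i[240:295,275:385].astype(np.uint8),(400,200)) for i in(s0,s)])
cv2.imwrite("pics/by.png",np.vstack([c,c2])[:,:,::-1])
E
```

```text
top_beaker 0 
top_box 501 (np.int64(13), np.int64(41), np.int64(1), np.int64(51))
sc_beaker 0 
sc_box 0
```

View pics/by.png

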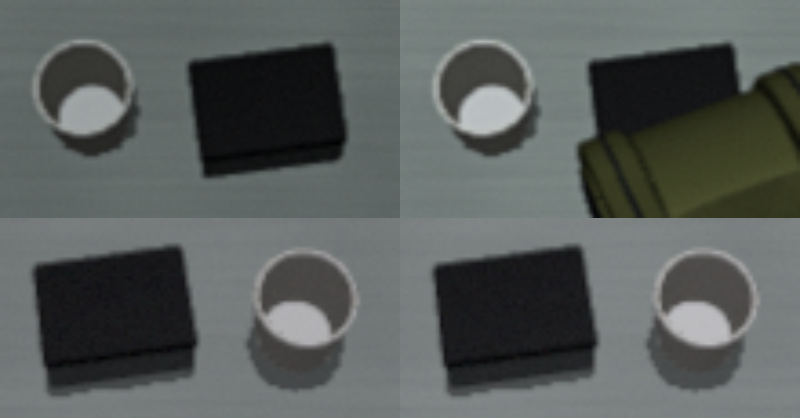

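The difference is only the arm covering part of the tip box in the top view. In the scene view both bystanders are unchanged (0 px). Handing in.

```bash
python3 -c "
from plant import r
print(r.finish_job())"
```

```text
the job is handed in; nothing more can be done
None
```

All four bottles are in the white rack in reverse order, and I handed the job in at about 33 s of robot time. From the cell farthest from the rack's handle to the nearest, the row is now jar, flask, tube, square. Each bottle was lowered until I felt 3–6 N of floor contact, then released.

**Last checks:** the final top and scene pictures show every bottle upright in its own compartment. The beaker showed no change in either view. In the top view the arm hid part of the tip box, which gave a difference of about 500 pixels. The scene view showed no change there, so neither was shifted.

**What went less than cleanly:**
- **Flask grasp:** I closed on it about 8 mm off centre because I read the pose before the arm had settled. It slid sideways in its insert and still closed to the full 28 mm cap width without tipping.
- **Refused moves:** the first two move calls were refused for missing keys, and nothing moved. One picture was wasted on that.

I viewed 13 pictures in all.

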